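# Weigh the sample can on the spring scale

### The job

Weigh the steel sample can: swing its folded-down wire bail upright while the can still stands where it is, lift the can by the bail without tipping it over, and hang it with the bail wire lying in both prongs of the spring scale's fork. Let the load down gently, so that the scale already carries all of the can's weight when you let go and the fork neither bounces nor is pulled past the end of its range; the can must end hanging free and still, with everything else on the bench left where it is.

Things in the scene. Friction and masses are not known exactly. Their poses are not given: they have to be found in the camera images.
- can: Closed stainless sample can (lid stays on), 97 mm across, 105 mm tall, lid knob to 114 mm; loose, filled to an unknown level: 0.30 to 0.93 kg in all. Origin: centre of the underside, z up. The bail's hinge axis runs along the can's y, 94 mm above the origin; ears and bail legs reach 62 mm out along y. The folded bail sticks out toward the can's -x.
- bail (a joint): Angle of the wire bail, rad: 0 = folded down, level, toward the can's -x; pi/2 = upright over the can. Starts between -0.05 and 0.3; range -0.15 to 2.2. Slightly stiff hinge (0.045 N m; bail and tube weigh 0.47 N): it stays where it is left. Pulling or pushing along the bail by more than a newton or two drags or tips a light can.
- bail_grip (a point): Middle of the bail's cross-bar, 95 mm from the hinge axis: centre of a black grip tube 11 mm thick, 44 mm long along the can's y, that turns freely on the wire. Folded, 40 mm are free between tube and can wall: go in with the gripper only partly open (40 mm). Beside the tube the bar is bare straight 5 mm wire out to 42 mm from the middle, then bends into the legs at 60 mm.
- stand: Bench spring scale, fixed: grey base plate 205 x 150 mm, its top at 16 mm; aluminium column 44 x 56 mm, front face 92 mm behind the seat, cap top at 309 mm; a two-pronged fork on a sprung carriage before it. Origin: on the bench under the fork's seat, z up; the prongs point to its -x, the open front.
- fork (a joint): How far the fork is pressed down, m: 0 unloaded at its top stop, hard end 0.062; the printed range ends at 0.050 (12 N). Spring of 240 N/m: it sinks 4.2 mm per newton (the first 0.2 N only frees it from the stop). Lightly damped: a load let go suddenly makes it bounce. It is a delicate movement: faster than 0.07 m/s, up or down, strains it.
- fork_seat (a point): Where the middle of the cross-bar (wire centre) lies when hung in both prongs; 265 mm above the bench unloaded, sinks with the fork. Axes as the stand's: prongs along x at y = +34 and -34 mm, 6 mm thick; cross-bar along y. Trough about 10 mm wide under the seat; tip (15 mm to -x) and straight arm (from 18 mm to +x) both top out 12 mm above the seat; carriage front 72 mm behind it.
- sample_pot_a: Bystander: white-lidded sample pot, 50 mm across, 66 mm tall, standing at the back of the bench; origin at the centre of its underside.
- sample_pot_b: Bystander: second white-lidded sample pot, pink body, 50 mm across, 66 mm tall, beside the first; origin at the centre of its underside.
- thermometer: Bystander: white pocket food thermometer lying flat, 46 x 152 x 18 mm; origin at the centre of its underside.
- padlock: Bystander: small red padlock lying flat, 76 x 38 x 20 mm; origin at the centre of its underside.
- calculator: Bystander: dark grey pocket calculator lying flat, 118 x 68 x 15 mm; origin at the centre of its underside.
- date_stamp: Bystander: date stamp with an upright red handle, 25 x 42 x 76 mm; origin at the centre of its underside.

How it is judged:
By the outcome, as a careful person would: the job done as asked, in the order asked, and still so for the second after the job is handed in, with the robot touching nothing.
It also fails if it takes over 72 s, if anything falls off the work surface, if the arm or the gripper's body presses on something with over 40 N, if the wrist force passes 120 N, or if a joint passes its speed limit or range.

### The arm

A 6-joint arm with a two-finger parallel gripper is mounted at the origin on a cart in front of the work surface, level with it; the furniture and walls round the work are solid. World frame = base frame: x ahead of the robot, y to its left, z up, the work surface at z = 0. Lengths are in mm, angles in rad, forces in N, time in s.
With the tool pointing down it reaches from about 400 to 925 mm from the base axis. Payload 3.4 kg.
Tool frame: the origin (TCP) lies midway between the tips of the shut fingers; the grasp point (between the pads) lies 19 mm behind it; x points along the fingers, y is the direction in which the jaws open and shut, and the axes are right-handed (so a half turn about x gives the same grasp; the last joint's range is limited). The gripper opens to 85 mm and grips with 20 to 120 N. Pads are 22 mm wide; open, the fingers measure 114 mm over their backs; the gripper's body (76 mm by 85 mm) begins 54 mm behind the grasp point. The pads swing forward as they close: fully open they stand 13 mm farther back than shut.
Start: joints at [-1.361, 0.307, 1.506, -0, 1.328, -0.073], TCP at [160.979, -552.012, 231.305] pointing down, gripper open.
Joint ranges: [-3.12, 3.12], [-1.05, 2.28], [0.14, 2.33], [-1.42, 4.57], [0.1, 2.73], [-2.68, 2.68]. Speed limits (rad/s): [2.57, 2.57, 3.14, 3.14, 3.14, 3.14].

### API

Orientations are given as a unit quaternion [w, x, y, z].
In Python, from cell import ctrl gives the robot as it stands.
- The arm moves only by the tool carry_out, never from a script. Its argument "plan" is a list of rows, each an object with "grip": the opening in per cent of the stroke, from 0 (shut) to 100 (fully open); "slide": the shift along the tool's x, y, z in m, a list of three; "turn": the turn about the tool's x in rad. In form: [{"grip": grip, "slide": [dx, dy, dz], "turn": turn}, ...]. A call has 1 to 10 rows; each row is the pose to reach, as a shift and turn from the pose commanded when the call began, along the tool's axes at that moment; what a row does not reach only later rows make up. A row lasts 1/8 s, in which the tool goes at most 62.5 mm and 10.7 degrees, less where a joint would pass 70% of its speed; a pose out of reach is approached as far as the arm can. A call with a gripper value outside its range is refused whole. The fingers move at their own pace and stop on an object; the grip force is fixed at half the most. Time passes only in rows, so rows that repeat a pose let the fingers close. It gives the time, the measured TCP pose, the force and the opening at its end, in the units of the state.
- ctrl.observe(): the state, without advancing time (a new reading comes with each control period).
- ctrl.read_camera(name): name is "side" or "top"; returns the picture (400x640x3 uint8, red, green, blue); there is no depth.
- ctrl.camera_model(name): a dict with "fx", "fy", "cx", "cy" (pixels), "R" (3x3) and "t" (3): a world point X has camera coordinates R X + t. Camera axes: x right, y down, z forward; pixel columns grow to the right and rows downward; lengths in mm; the calibration is good to about 2 mm. A picture is of the moment at which its call begins. camera_model takes no time and is no camera call.
- ctrl.sign_off(): hands the job in, once; it reports no verdict.
The state is a dict: "t": time; "joint_pos": joint angles; "qd": joint speeds; "effort": joint torques, N m; "tool_pos": TCP position; "eef_rot": TCP orientation; "wrist_force": force on the tool from outside, world axes, zero at the start; "ft_torque": the same for the moment, N m; "finger_gap": opening from 0.0 (shut) to 1.0 (fully open).
Only numpy, scipy, OpenCV 4.12 (cv2) and the standard library are available. Lean on these libraries where they do the work, as an engineer would, in place of code of your own. Each camera call takes 0.05 s, during which the arm holds its last target.

## Working session

There is one attempt and no reset: what is moved stays moved. The work goes in short steps, Python scripts to look and compute and a tool call to move; the robot and the scene stay as the last step left them, time stands still between calls to the robot, and variables do not carry over. Pictures are saved under pics/ and viewed, and the job is handed in when it is done.

Besides the shell and the picture viewer there is one more tool, called after "Emit:" by a JSON object that holds its "api" and its "payload", one argument or row to a line. carry_out: Moves the arm, as the interface text tells. Its arguments: {"type":"object","properties":{"plan":{"type":"array","items":{"type":"object","properties":{"grip":{"type":"number"},"slide":{"type":"array","items":{"type":"number"}},"turn":{"type":"number"}}}}},"required":["plan"]}

```bash
ls; mkdir -p pics
python3 - <<'E'
from cell import ctrl
import cv2,numpy as np
s=ctrl.observe();print({k:np.round(v,3).tolist() for k,v in s.items()})
for n in("side","top"):
    im=ctrl.read_camera(n);cv2.imwrite(f"pics/{n}0.png",im[:,:,::-1])
    m=ctrl.camera_model(n);print(n,m['fx'],m['fy'],m['cx'],m['cy'],np.round(m['R'],4).tolist(),np.round(m['t'],1))
E
```

```text
pics
{'t': 0.0, 'joint_pos': [-1.36, 0.308, 1.508, 0.0, 1.328, -0.074], 'qd': [-0.002, 0.001, -0.0, -0.001, 0.001, -0.001], 'effort': [-0.0, -45.755, -25.191, 0.0, 0.014, -0.0], 'tool_pos': [160.84, -551.298, 230.383], 'eef_rot': [-0.099, -0.7, -0.101, 0.7], 'wrist_force': [-0.6, 1.191, -0.311], 'ft_torque': [0.014, -0.021, -0.015], 'finger_gap': 1.002}
side 453.0043913115275 453.0043913115275 316.8734908759015 199.72418255035365 [[0.9416, -0.3365, -0.0158], [-0.2303, -0.6088, -0.7592], [0.2458, 0.7185, -0.6507]] [-572.8  210.7 1091. ]
top 478.64272466291624 478.64272466291624 323.0456603153019 197.77853981604855 [[-0.0245, -0.9997, 0.0021], [-0.9858, 0.0239, -0.1663], [0.1662, -0.0061, -0.9861]] [ -76.6  615.4 1151.8]
```

View pics/side0.png

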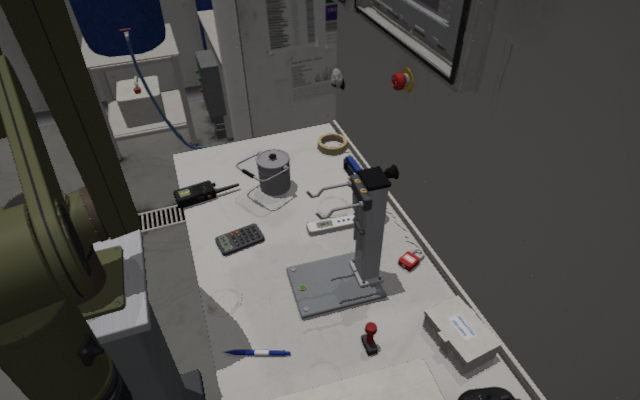

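View pics/top0.png

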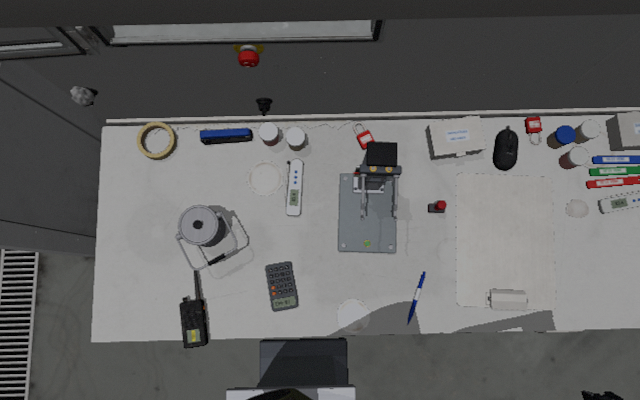

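The side view shows the can at about (273,172) with the bail toward the lower left, and the scale at (340,230). The top view shows the can at (201,226), the grip tube near (216,259) and the fork at about (378,195). I'll zoom in.

```bash
cat > h.py <<'E'
import numpy as np,cv2
from cell import ctrl
M={n:ctrl.camera_model(n) for n in("side","top")}
def ray(n,u,v):
    m=M[n];R=np.array(m['R']);t=np.array(m['t'])
    d=R.T@np.array([(u-m['cx'])/m['fx'],(v-m['cy'])/m['fy'],1]);return -R.T@t,d/np.linalg.norm(d)
def plane(n,u,v,z):
    c,d=ray(n,u,v);return c+d*(z-c[2])/d[2]
def tri(us,ut):
    c1,d1=ray("side",*us);c2,d2=ray("top",*ut)
    s=np.linalg.lstsq(np.c_[d1,-d2],c2-c1,rcond=None)[0]
    a=c1+s[0]*d1;b=c2+s[1]*d2;return (a+b)/2,np.linalg.norm(a-b)
def proj(n,X):
    m=M[n];p=np.array(m['R'])@np.array(X)+m['t'];return np.round([m['fx']*p[0]/p[2]+m['cx'],m['fy']*p[1]/p[2]+m['cy']],1)
def crop(im,x0,y0,x1,y1,k,name):
    cv2.imwrite(name,cv2.resize(im[y0:y1,x0:x1,::-1],None,fx=k,fy=k,interpolation=cv2.INTER_CUBIC))
E
python3 - <<'E'
import cv2
from h import *
a=cv2.imread("pics/side0.png")[:,:,::-1];b=cv2.imread("pics/top0.png")[:,:,::-1]
crop(a,220,130,330,220,7,"pics/s_can.png");crop(b,160,190,270,280,7,"pics/t_can.png")
crop(a,280,150,420,260,5,"pics/s_fork.png");crop(b,330,130,410,260,4,"pics/t_fork.png")
E
```

```text
(no output)
```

View pics/s_can.png

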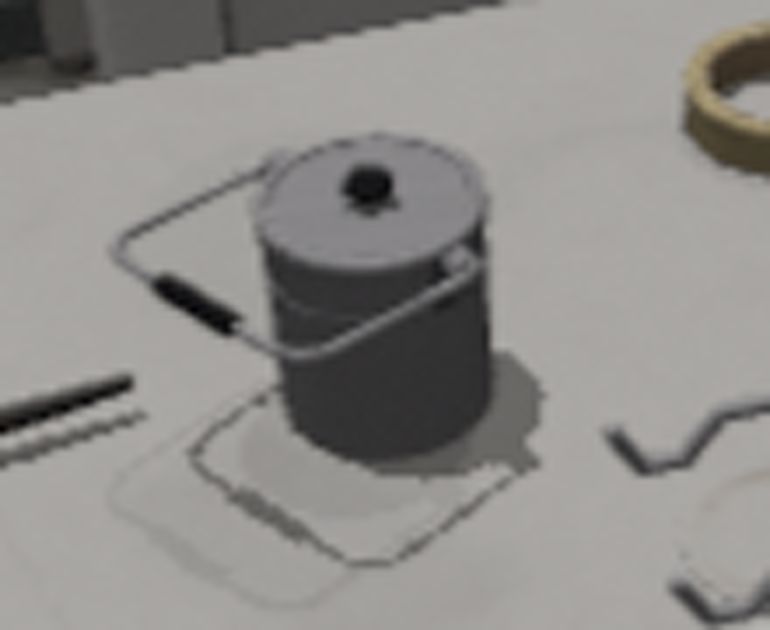

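View pics/t_can.png

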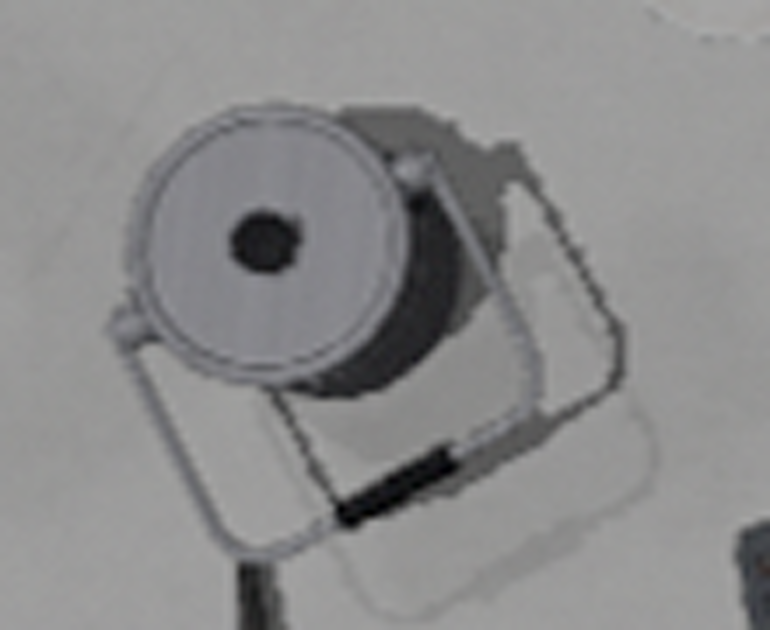

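View pics/s_fork.png

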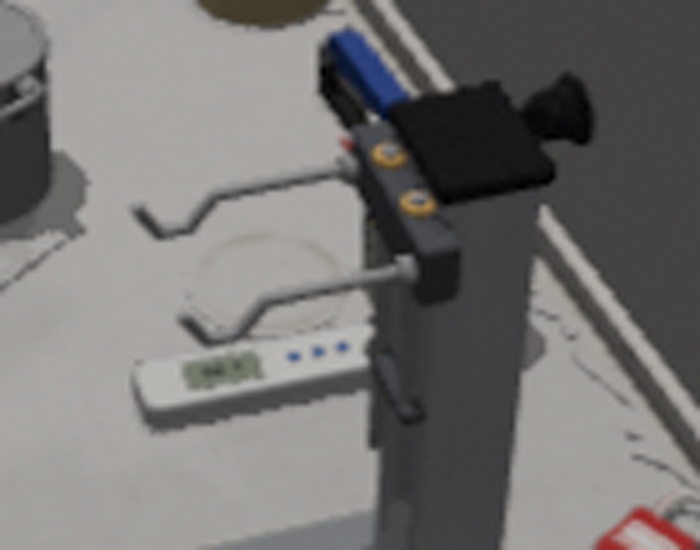

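View pics/t_fork.png

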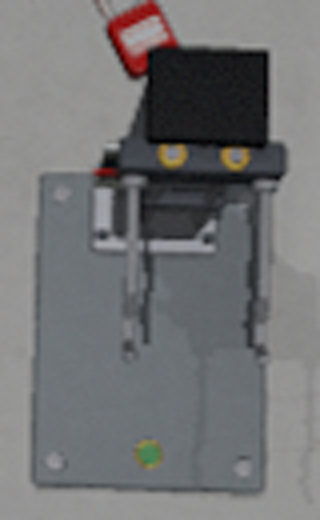

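Run:
```python
from h import *
P=dict(tube=((248.1,173.4),(217,259.6)),tubeA=((220+158/7,130+285/7),(160+342/7,190+518/7)),tubeB=((220+238/7,130+325/7),(160+455/7,190+457/7)),
earL=((259.6,152.9),(178.3,236.9)),earR=((285.7,167.4),(219,214)),knob=((272.6,156.4),(197.9,224.4)),
tipL=((307.6,192.4),(362,217.5)),tipR=((317,214),(395.5,218)),baseL=((280+347/5,150+170/5),(330+133/4,130+183/4)),baseR=((280+403/5,150+268/5),(330+265/4,130+185/4)))
for k,(s,t) in P.items():
    p,e=tri(s,t);print(k,p.round(1),round(e,1))
for n,uv in (("side",(314,196.8)),("side",(324.4,217.6))): print(plane(n,*uv,265).round(1))
# base plate corners top z16
for uv in((40,175),(33,487),(262,487)): print(plane("top",330+uv[0]/4,130+uv[1]/4,16).round(1))
print([ (n,(-np.array(M[n]['R']).T@M[n]['t']).round()) for n in M])
```

```text
tube [464.4 161.8 102.8] 2.3
tubeA [453.8 181.2 101.4] 0.6
tubeB [475.3 142.9 102.5] 4.8
earL [520.5 256.   96.6] 2.0
earR [572.8 159.8  96.2] 0.9
knob [547.8 206.5 109.7] 1.9
tipL [ 533.2 -168.4  270.7] 1.1
tipR [ 529.9 -236.4  270.4] 2.4
baseL [ 621.3 -174.5  271.8] 2.0
baseR [ 617.4 -242.   274.2] 0.7
[ 542.4 -179.7  265. ]
[ 540.5 -245.5  265. ]
[ 681.9 -137.6   16. ]
[ 479.3 -127.    16. ]
[ 475.8 -272.5   16. ]
[('side', array([ 320., -848.,  861.])), ('top', array([ 413.,  -84., 1238.]))]
```

```bash
cat >> h.py <<'E'
from scipy.spatial.transform import Rotation as Ro
def to(target,yawdeg,cur=None):
    """slide (m) & turn from current pose to TCP target (mm) with tool y at yawdeg (mod 180)"""
    s=ctrl.observe();q=np.array(s['eef_rot']);R=Ro.from_quat(q[[1,2,3,0]]).as_matrix()
    p=np.array(s['tool_pos']) if cur is None else np.array(cur)
    cy=np.degrees(np.arctan2(R[1,1],R[0,1]))
    d=(yawdeg-cy+90)%180-90
    print("tool x",R[:,0].round(4),"tool y yaw",round(cy,2),"turn",round(-np.radians(d),4),"slide m",(R.T@(np.array(target)-p)/1000).round(4))
def st():
    s=ctrl.observe();print(round(s['t'],2),"pos",np.round(s['tool_pos'],1),"F",np.round(s['wrist_force'],2),"T",np.round(s['ft_torque'],3),"gap",round(s['finger_gap'],3),"q",np.round(s['joint_pos'],2))
E
python3 - <<'E'
from h import *
st()
for tgt in ([400,-280,300],[430,20,300],[464.4,161.8,220]): to(tgt,28.6,[160.98,-552.0,231.3])
E
```

```text
0.1 pos [ 160.9 -551.4  230.5] F [ 0.91 -0.22  0.06] T [0.006 0.01  0.016] gap 1.001 q [-1.36  0.31  1.51 -0.    1.33 -0.07]
tool x [-4.0e-04  1.8e-03 -1.0e+00] tool y yaw -73.74 turn 1.3555 slide m [-0.0683 -0.1943 -0.3056]
tool x [-4.0e-04  1.8e-03 -1.0e+00] tool y yaw -73.74 turn 1.3555 slide m [-0.0678 -0.4739 -0.4185]
tool x [-4.0e-04  1.8e-03 -1.0e+00] tool y yaw -73.74 turn 1.3555 slide m [ 0.0125 -0.6002 -0.4912]
```

Emit:
{"api": "carry_out", "payload": {
  "plan": [
    {"grip":47,"slide":[-0.015,-0.025,-0.045],"turn":-0.1},
    {"grip":47,"slide":[-0.03,-0.05,-0.09],"turn":-0.25},
    {"grip":47,"slide":[-0.045,-0.08,-0.135],"turn":-0.4},
    {"grip":47,"slide":[-0.06,-0.11,-0.18],"turn":-0.55},
    {"grip":47,"slide":[-0.068,-0.14,-0.225],"turn":-0.7},
    {"grip":47,"slide":[-0.068,-0.17,-0.265],"turn":-0.85},
    {"grip":47,"slide":[-0.068,-0.21,-0.3],"turn":-1.0},
    {"grip":47,"slide":[-0.068,-0.255,-0.33],"turn":-1.15},
    {"grip":47,"slide":[-0.068,-0.3,-0.35],"turn":-1.3},
    {"grip":47,"slide":[-0.068,-0.35,-0.37],"turn":-1.45}
  ]
}}

```text
t: 1.35
tool_pos: [418.2, -110.8, 299.0]
eef_rot: [0.54, 0.456, 0.54, -0.456]
wrist_force: [1.0, 0.1, 1.0]
finger_gap: 0.471
```

Run:
```python
from h import *
st()
to([464.4,161.8,180],28.6)
```

```text
1.35 pos [ 418.2 -110.8  299. ] F [0.98 0.11 1.  ] T [ 0.034 -0.03  -0.009] gap 0.471 q [-0.36  0.05  1.66  0.    1.43 -0.52]
tool x [-4.e-04  3.e-04 -1.e+00] tool y yaw 9.6 turn -0.3315 slide m [ 0.119   0.0911 -0.261 ]
```

Emit:
{"api": "carry_out", "payload": {
  "plan": [
    {"grip":47,"slide":[0.01,0.015,-0.045],"turn":-0.1},
    {"grip":47,"slide":[0.03,0.035,-0.1],"turn":-0.2},
    {"grip":47,"slide":[0.06,0.055,-0.155],"turn":-0.3},
    {"grip":47,"slide":[0.09,0.075,-0.21],"turn":-0.331},
    {"grip":47,"slide":[0.11,0.087,-0.245],"turn":-0.331},
    {"grip":47,"slide":[0.119,0.091,-0.26],"turn":-0.331},
    {"grip":47,"slide":[0.119,0.091,-0.26],"turn":-0.331},
    {"grip":47,"slide":[0.119,0.091,-0.26],"turn":-0.331}
  ]
}}

```text
t: 2.35
tool_pos: [466.0, 157.8, 180.9]
eef_rot: [0.607, 0.363, 0.607, -0.363]
wrist_force: [0.4, 0.1, -0.1]
finger_gap: 0.471
```

Run:
```python
from h import *
st()
to([464.4,161.8,86],28.6)
for n in("side","top"):
    im=ctrl.read_camera(n);cv2.imwrite(f"pics/{n}1.png",im[:,:,::-1])
    if n=="side": crop(im,200,90,330,220,5,"pics/s1.png")
    else: crop(im,150,180,290,290,5,"pics/t1.png")
```

```text
2.35 pos [466.  157.8 180.9] F [ 0.39  0.08 -0.06] T [-0.007 -0.055  0.026] gap 0.471 q [ 0.24  0.24  1.75 -0.    1.15 -0.25]
tool x [ 7.e-04 -6.e-04 -1.e+00] tool y yaw 28.26 turn -0.0059 slide m [ 0.0949  0.0005 -0.0043]
```

View pics/s1.png

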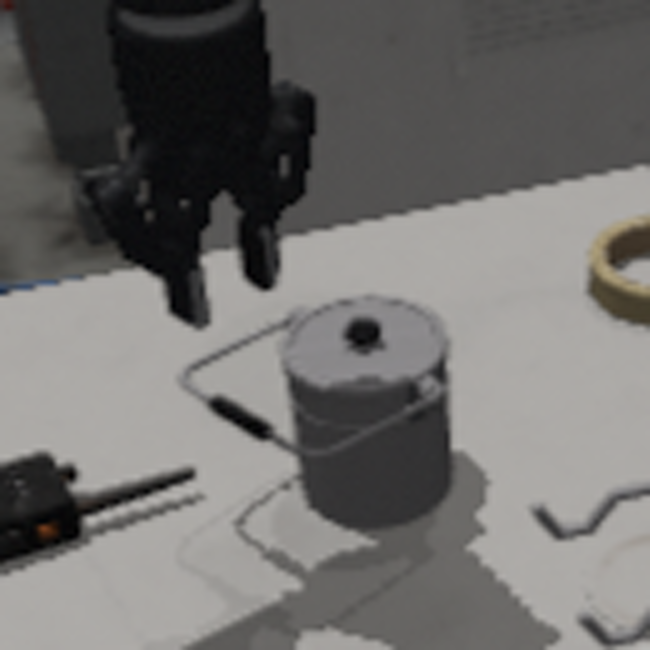

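View pics/t1.png

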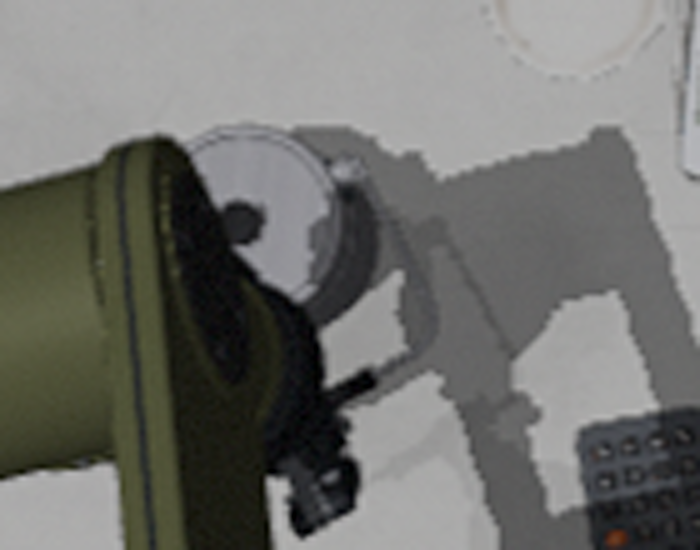

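Side view: the fingertips at crop (197,325) and (265,288) straddle the area above the tube. The top view is mostly hidden by the wrist.

Run:
```python
from h import *
print(proj("side",[466,157.8,181]),proj("side",[466,157.8,186]), "tube now mid", 200+241/5,90+418/5, proj("side",[464.4,161.8,102.8]))
```

```text
[245.2 150.7] [245.  149.1] tube now mid 248.2 173.6 [247.7 173.4]
```

Emit:
{"api": "carry_out", "payload": {
  "plan": [
    {"grip":47,"slide":[0.01,0.0005,-0.004],"turn":-0.006},
    {"grip":47,"slide":[0.03,0.0005,-0.004],"turn":-0.006},
    {"grip":47,"slide":[0.05,0.0005,-0.004],"turn":-0.006},
    {"grip":47,"slide":[0.05,0.0005,-0.004],"turn":-0.006},
    {"grip":47,"slide":[0.05,0.0005,-0.004],"turn":-0.006}
  ]
}}

```text
t: 3.08
tool_pos: [464.6, 162.5, 130.7]
eef_rot: [0.608, 0.361, 0.608, -0.361]
wrist_force: [-0.6, 0.1, -0.4]
finger_gap: 0.468
```

Run:
```python
from h import *
st()
to([464.4,161.8,84],28.6)
im=ctrl.read_camera("side");crop(im,210,110,310,200,7,"pics/s2.png")
im=ctrl.read_camera("top");crop(im,170,190,270,290,6,"pics/t2.png")
```

```text
3.08 pos [464.6 162.5 130.7] F [-0.6   0.08 -0.43] T [ 0.     0.04  -0.018] gap 0.468 q [ 0.25  0.3   1.81 -0.    1.03 -0.25]
tool x [ 5.e-04  1.e-04 -1.e+00] tool y yaw 28.63 turn 0.0004 slide m [ 0.0467 -0.0006  0.0005]
```

View pics/s2.png

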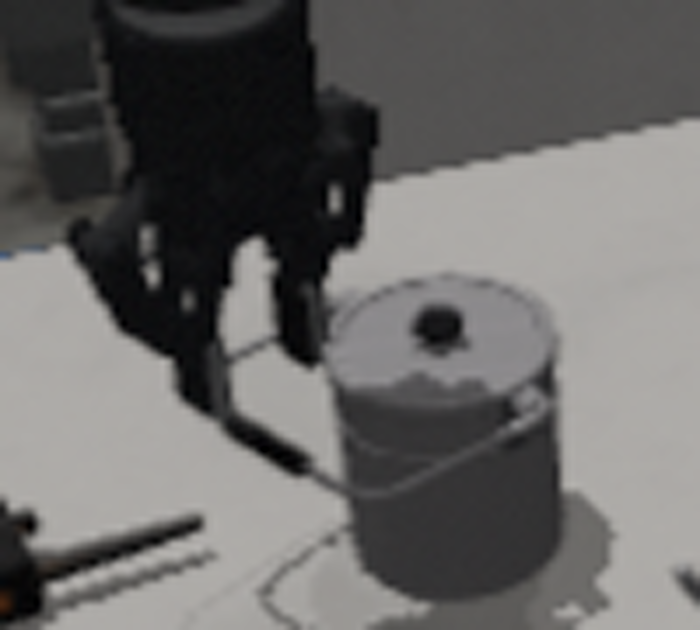

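View pics/t2.png

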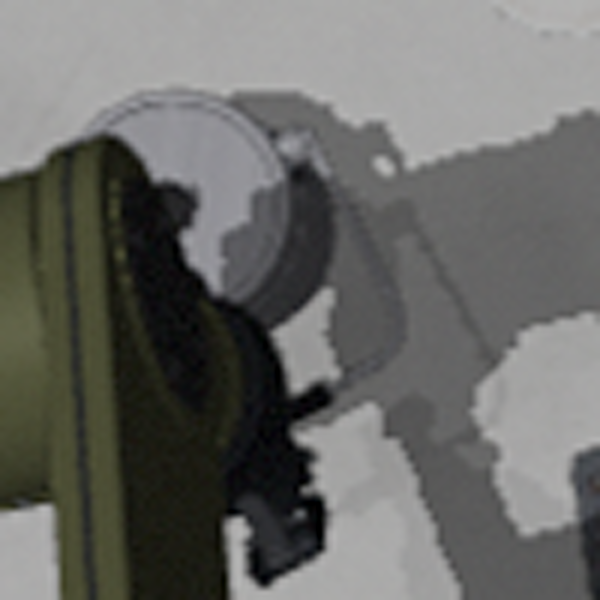

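Emit:
{"api": "carry_out", "payload": {
  "plan": [
    {"grip":47,"slide":[0.01,-0.0005,0.0005],"turn":0},
    {"grip":47,"slide":[0.025,-0.0005,0.0005],"turn":0},
    {"grip":47,"slide":[0.04,-0.0005,0.0005],"turn":0},
    {"grip":47,"slide":[0.047,-0.0005,0.0005],"turn":0},
    {"grip":47,"slide":[0.047,-0.0005,0.0005],"turn":0},
    {"grip":47,"slide":[0.047,-0.0005,0.0005],"turn":0}
  ]
}}

```text
t: 3.92
tool_pos: [464.6, 162.1, 83.7]
eef_rot: [0.608, 0.361, 0.608, -0.361]
wrist_force: [-0.2, 0.5, 0.8]
finger_gap: 0.47
```

Run:
```python
from h import *
st()
im=ctrl.read_camera("side");crop(im,210,110,310,200,7,"pics/s3.png")
st()
```

```text
3.92 pos [464.6 162.1  83.7] F [-0.24  0.54  0.83] T [-0.003  0.068 -0.023] gap 0.47 q [ 0.25  0.36  1.87  0.    0.91 -0.25]
3.98 pos [464.6 162.1  83.8] F [-0.96 -0.1  -0.68] T [ 0.059 -0.008  0.009] gap 0.473 q [ 0.25  0.36  1.87 -0.    0.91 -0.25]
```

View pics/s3.png

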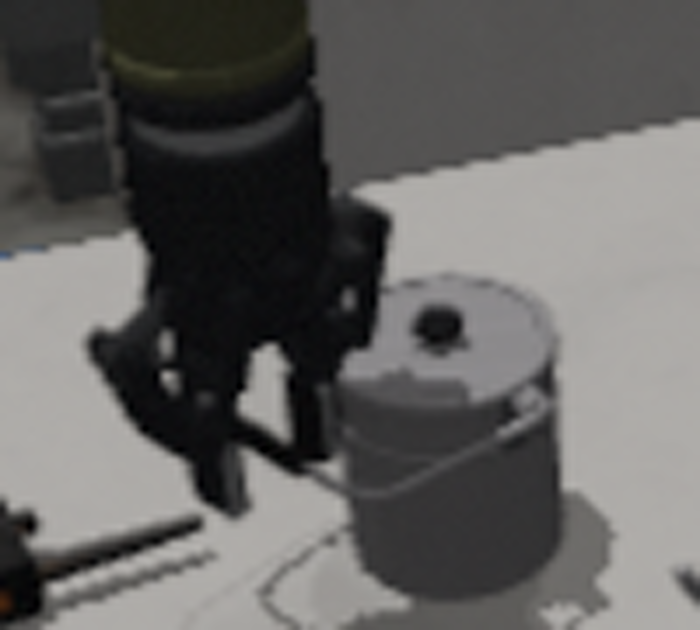

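Emit:
{"api": "carry_out", "payload": {
  "plan": [
    {"grip":35,"slide":[0,0,0],"turn":0},
    {"grip":28,"slide":[0,0,0],"turn":0},
    {"grip":22,"slide":[0,0,0],"turn":0},
    {"grip":19,"slide":[0,0,0],"turn":0},
    {"grip":19,"slide":[0,0,0],"turn":0},
    {"grip":19,"slide":[0,0,0],"turn":0}
  ]
}}

```text
t: 4.72
tool_pos: [464.1, 162.0, 83.3]
eef_rot: [0.608, 0.361, 0.608, -0.361]
wrist_force: [-0.3, -0.4, -0.8]
finger_gap: 0.189
```

Run:
```python
from h import *
st()
im=ctrl.read_camera("side");crop(im,210,110,310,200,7,"pics/s4.png")
st()
```

```text
4.72 pos [464.1 162.   83.3] F [-0.35 -0.4  -0.77] T [ 0.014 -0.028 -0.011] gap 0.189 q [ 0.25  0.36  1.87  0.    0.91 -0.25]
4.78 pos [464.1 162.   83.3] F [-0.44 -0.45 -0.43] T [-0.001 -0.018  0.013] gap 0.188 q [ 0.25  0.36  1.87 -0.    0.91 -0.25]
```

View pics/s4.png

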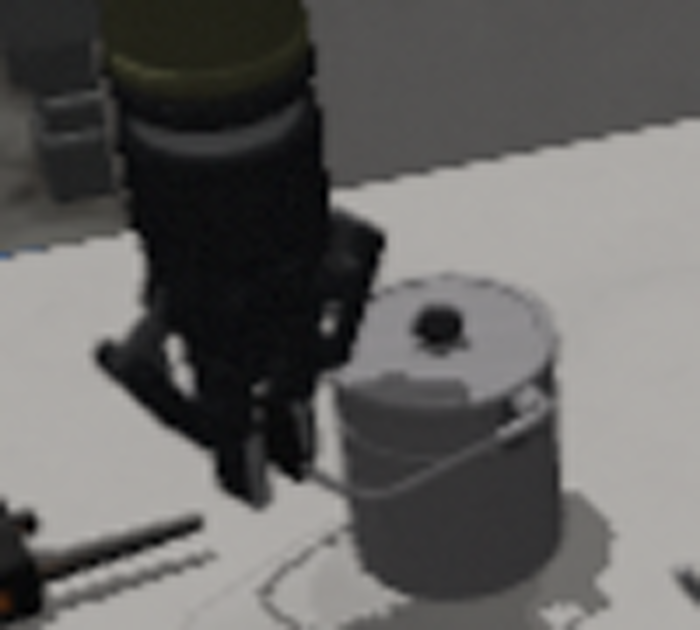

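The can and bail haven't moved with the jaws at 16 mm, so the tube is centred to within about 2.5 mm. Now I'll close.

Emit:
{"api": "carry_out", "payload": {
  "plan": [
    {"grip":15,"slide":[0,0,0],"turn":0},
    {"grip":12,"slide":[0,0,0],"turn":0},
    {"grip":5,"slide":[0,0,0],"turn":0},
    {"grip":0,"slide":[0,0,0],"turn":0},
    {"grip":0,"slide":[0,0,0],"turn":0}
  ]
}}

```text
t: 5.4
tool_pos: [464.3, 162.0, 83.3]
eef_rot: [0.608, 0.361, 0.608, -0.361]
wrist_force: [1.6, 1.1, -0.0]
finger_gap: 0.109
```

Run:
```python
from h import *
st()
im=ctrl.read_camera("side");crop(im,210,110,310,200,7,"pics/s5.png")
st()
s=ctrl.observe();q=np.array(s['eef_rot']);R=Ro.from_quat(q[[1,2,3,0]]).as_matrix();print(R.round(3))
```

```text
5.4 pos [464.3 162.   83.3] F [ 1.63  1.15 -0.04] T [ 0.075 -0.219 -0.038] gap 0.109 q [ 0.25  0.36  1.87 -0.    0.91 -0.25]
5.45 pos [464.2 162.   83.3] F [ 0.8   0.51 -0.04] T [ 0.067 -0.234 -0.055] gap 0.102 q [ 0.25  0.36  1.87  0.    0.91 -0.25]
[[ 0.     0.878  0.479]
 [ 0.     0.479 -0.878]
 [-1.     0.     0.   ]]
```

View pics/s5.png

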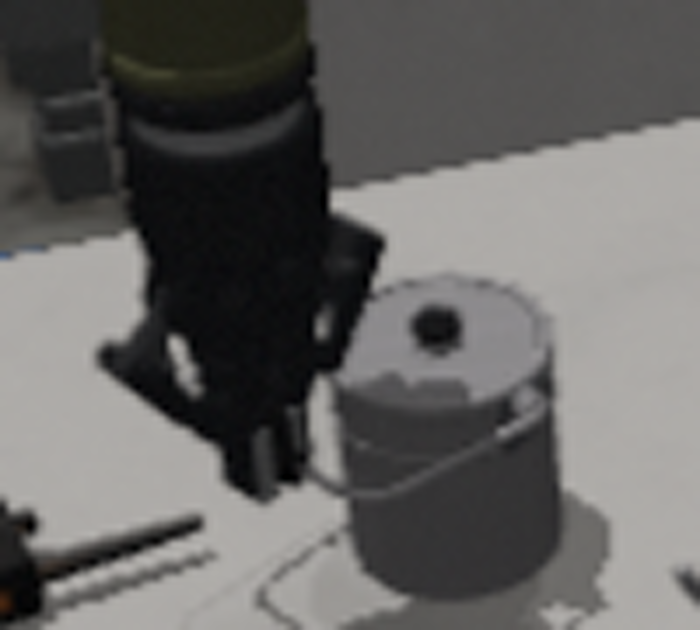

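Run:
```python
import numpy as np
t0=.09
for t in np.arange(.09,1.58,.0494): print(round(t,3),"x",round(-95*(np.sin(t)-np.sin(t0)),1),"y",round(95*(np.cos(t0)-np.cos(t)),1))
```

```text
0.09 x -0.0 y 0.0
0.139 x -4.7 y 0.5
0.189 x -9.3 y 1.3
0.238 x -13.9 y 2.3
0.288 x -18.4 y 3.5
0.337 x -22.9 y 5.0
0.386 x -27.3 y 6.6
0.436 x -31.6 y 8.5
0.485 x -35.8 y 10.6
0.535 x -39.9 y 12.9
0.584 x -43.8 y 15.4
0.633 x -47.7 y 18.0
0.683 x -51.4 y 20.9
0.732 x -55.0 y 24.0
0.782 x -58.4 y 27.2
0.831 x -61.6 y 30.6
0.88 x -64.7 y 34.1
0.93 x -67.6 y 37.8
0.979 x -70.3 y 41.6
1.029 x -72.8 y 45.6
1.078 x -75.2 y 49.7
1.127 x -77.3 y 53.9
1.177 x -79.2 y 58.1
1.226 x -80.9 y 62.5
1.276 x -82.4 y 67.0
1.325 x -83.6 y 71.5
1.374 x -84.6 y 76.1
1.424 x -85.4 y 80.7
1.473 x -86.0 y 85.4
1.523 x -86.4 y 90.0
1.572 x -86.5 y 94.7
```

Emit:
{"api": "carry_out", "payload": {
  "plan": [
    {"grip":0,"slide":[-0.0047,0.001,0],"turn":0},
    {"grip":0,"slide":[-0.0093,0.0018,0],"turn":0},
    {"grip":0,"slide":[-0.0139,0.0028,0],"turn":0},
    {"grip":0,"slide":[-0.0184,0.004,0],"turn":0},
    {"grip":0,"slide":[-0.0229,0.0055,0],"turn":0},
    {"grip":0,"slide":[-0.0273,0.0071,0],"turn":0},
    {"grip":0,"slide":[-0.0316,0.009,0],"turn":0},
    {"grip":0,"slide":[-0.0358,0.0111,0],"turn":0},
    {"grip":0,"slide":[-0.0358,0.0111,0],"turn":0},
    {"grip":0,"slide":[-0.0358,0.0111,0],"turn":0}
  ]
}}

```text
t: 6.7
tool_pos: [473.5, 167.2, 119.0]
eef_rot: [0.608, 0.361, 0.608, -0.361]
wrist_force: [-1.7, -1.6, 0.8]
finger_gap: 0.106
```

Run:
```python
from h import *
st()
im=ctrl.read_camera("side");crop(im,210,90,310,200,6,"pics/s6.png")
st()
im=ctrl.read_camera("top");crop(im,160,190,270,280,6,"pics/t6.png")
st()
```

```text
6.7 pos [473.5 167.2 119. ] F [-1.66 -1.63  0.85] T [-0.128  0.162 -0.013] gap 0.106 q [ 0.26  0.33  1.81 -0.    1.01 -0.24]
6.75 pos [473.5 167.2 118.9] F [-1.74 -0.79  1.12] T [-0.12   0.175  0.051] gap 0.103 q [ 0.26  0.33  1.81 -0.    1.01 -0.24]
6.8 pos [473.4 167.1 118.9] F [-2.46 -2.11  0.89] T [-0.185  0.217 -0.002] gap 0.105 q [ 0.26  0.33  1.81 -0.    1.01 -0.24]
```

View pics/s6.png

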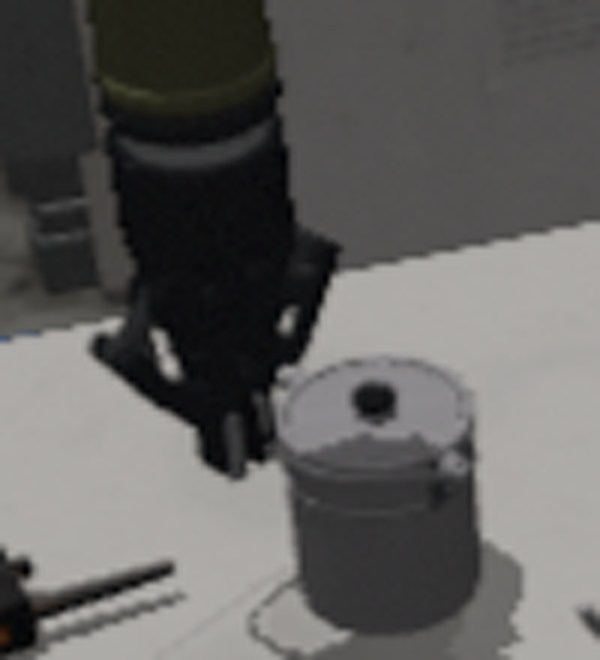

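View pics/t6.png

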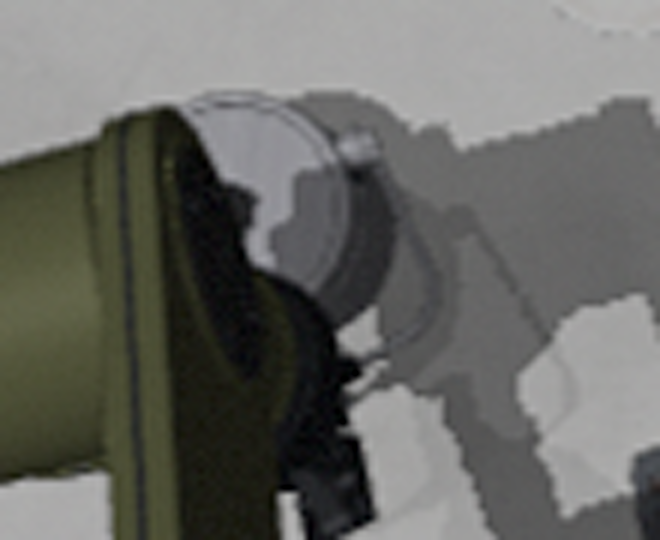

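Run:
```python
import numpy as np
t0=.075;t1=np.arcsin(np.sin(t0)+35.8/95)
for t in np.r_[t1,np.arange(.52,1.58,.05)]: print(round(t,3),"x",round(-95*(np.sin(t)-np.sin(t1)),1),"y",round(95*(np.cos(t0)-np.cos(t))+.3-11.1,1))
```

```text
0.469 x -0.0 y -0.8
0.52 x -4.3 y 1.5
0.57 x -8.3 y 4.0
0.62 x -12.3 y 6.6
0.67 x -16.1 y 9.5
0.72 x -19.7 y 12.5
0.77 x -23.2 y 15.7
0.82 x -26.5 y 19.1
0.87 x -29.7 y 22.7
0.92 x -32.7 y 26.4
0.97 x -35.4 y 30.2
1.02 x -38.0 y 34.2
1.07 x -40.4 y 38.3
1.12 x -42.6 y 42.5
1.17 x -44.6 y 46.9
1.22 x -46.3 y 51.3
1.27 x -47.8 y 55.8
1.32 x -49.1 y 60.4
1.37 x -50.2 y 65.0
1.42 x -51.0 y 69.7
1.47 x -51.6 y 74.4
1.52 x -52.0 y 79.1
1.57 x -52.1 y 83.9
```

Emit:
{"api": "carry_out", "payload": {
  "plan": [
    {"grip":0,"slide":[0,-0.0008,0],"turn":0},
    {"grip":0,"slide":[-0.0043,0.0015,0],"turn":0},
    {"grip":0,"slide":[-0.0083,0.004,0],"turn":0},
    {"grip":0,"slide":[-0.0123,0.0066,0],"turn":0},
    {"grip":0,"slide":[-0.0161,0.0095,0],"turn":0},
    {"grip":0,"slide":[-0.0197,0.0125,0],"turn":0},
    {"grip":0,"slide":[-0.0232,0.0157,0],"turn":0},
    {"grip":0,"slide":[-0.0232,0.0157,0],"turn":0}
  ]
}}

```text
t: 7.8
tool_pos: [488.2, 175.1, 142.7]
eef_rot: [0.608, 0.361, 0.608, -0.36]
wrist_force: [1.0, 0.2, -0.3]
finger_gap: 0.112
```

Run:
```python
from h import *
st()
im=ctrl.read_camera("side");crop(im,210,90,310,200,6,"pics/s7.png")
st()
```

```text
7.8 pos [488.2 175.1 142.7] F [ 1.01  0.15 -0.34] T [ 0.056 -0.087  0.03 ] gap 0.112 q [ 0.26  0.32  1.75  0.    1.08 -0.24]
7.85 pos [488.1 175.  142.6] F [-0.3  -0.16 -0.12] T [ 0.059 -0.051 -0.012] gap 0.108 q [ 0.26  0.32  1.75  0.    1.08 -0.24]
```

View pics/s7.png

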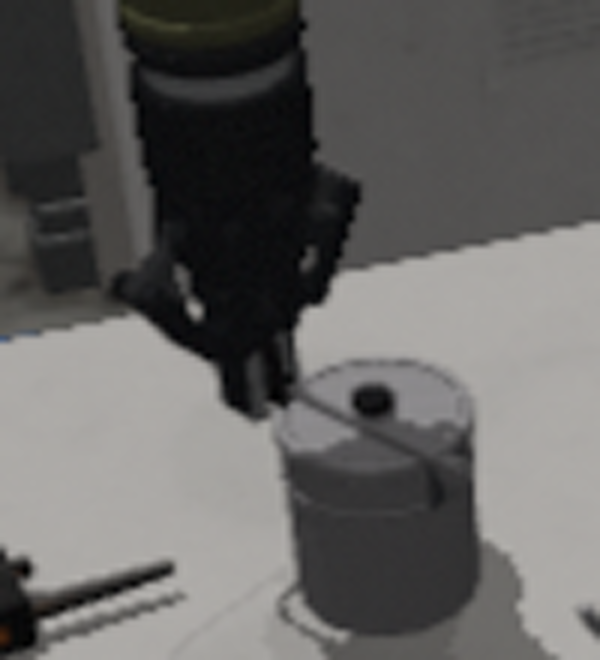

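Emit:
{"api": "carry_out", "payload": {
  "plan": [
    {"grip":0,"slide":[-0.0033,0.0034,0],"turn":0},
    {"grip":0,"slide":[-0.0065,0.007,0],"turn":0},
    {"grip":0,"slide":[-0.0095,0.0107,0],"turn":0},
    {"grip":0,"slide":[-0.0122,0.0145,0],"turn":0},
    {"grip":0,"slide":[-0.0148,0.0185,0],"turn":0},
    {"grip":0,"slide":[-0.0172,0.0226,0],"turn":0},
    {"grip":0,"slide":[-0.0194,0.0268,0],"turn":0},
    {"grip":0,"slide":[-0.0214,0.0312,0],"turn":0},
    {"grip":0,"slide":[-0.0214,0.0312,0],"turn":0}
  ]
}}

```text
t: 8.98
tool_pos: [515.6, 190.1, 164.0]
eef_rot: [0.608, 0.361, 0.608, -0.36]
wrist_force: [0.1, 1.5, -0.6]
finger_gap: 0.103
```

Run:
```python
from h import *
st()
im=ctrl.read_camera("side");crop(im,210,90,310,200,6,"pics/s8.png")
st()
```

```text
8.97 pos [515.6 190.1 164. ] F [ 0.13  1.54 -0.55] T [ 0.035 -0.149 -0.   ] gap 0.103 q [ 0.28  0.33  1.65  0.    1.15 -0.22]
9.03 pos [515.5 190.  164. ] F [ 1.44  0.2  -0.38] T [ 0.129 -0.1    0.034] gap 0.106 q [ 0.28  0.33  1.66  0.    1.15 -0.22]
```

View pics/s8.png

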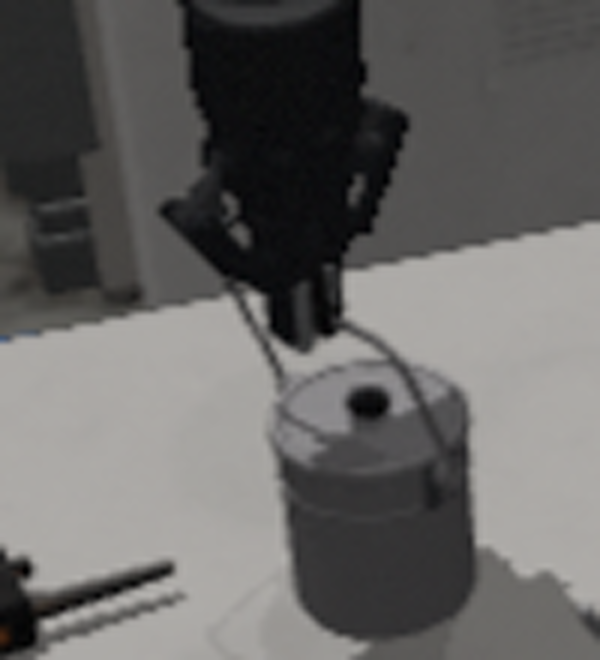

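Emit:
{"api": "carry_out", "payload": {
  "plan": [
    {"grip":0,"slide":[-0.0002,0.0035,0],"turn":0},
    {"grip":0,"slide":[-0.0016,0.008,0],"turn":0},
    {"grip":0,"slide":[-0.0032,0.013,0],"turn":0},
    {"grip":0,"slide":[-0.0043,0.0175,0],"turn":0},
    {"grip":0,"slide":[-0.0043,0.0175,0],"turn":0}
  ]
}}

```text
t: 9.65
tool_pos: [531.4, 198.7, 168.4]
eef_rot: [0.609, 0.361, 0.608, -0.36]
wrist_force: [-0.8, -0.5, 4.4]
finger_gap: 0.101
```

Run:
```python
from h import *
st()
im=ctrl.read_camera("side");crop(im,210,90,310,200,6,"pics/s9.png")
st()
```

```text
9.65 pos [531.4 198.7 168.4] F [-0.75 -0.46  4.38] T [-0.007  0.014 -0.023] gap 0.101 q [ 0.28  0.35  1.61  0.    1.18 -0.22]
9.7 pos [531.2 198.6 168.4] F [0.23 0.26 4.86] T [ 0.023  0.057 -0.02 ] gap 0.107 q [ 0.28  0.35  1.61  0.    1.18 -0.22]
```

View pics/s9.png

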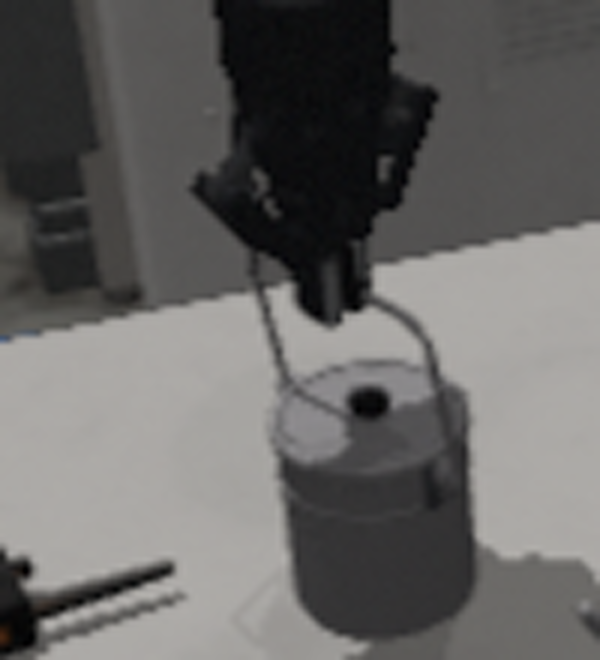

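Emit:
{"api": "carry_out", "payload": {
  "plan": [
    {"grip":0,"slide":[-0.0008,0,0],"turn":0},
    {"grip":0,"slide":[-0.0015,0.0045,0],"turn":0},
    {"grip":0,"slide":[-0.0022,0.009,0],"turn":0},
    {"grip":0,"slide":[-0.0027,0.0135,0],"turn":0},
    {"grip":0,"slide":[-0.0029,0.018,0],"turn":0},
    {"grip":0,"slide":[-0.0029,0.018,0],"turn":0},
    {"grip":0,"slide":[-0.0029,0.018,0],"turn":0}
  ]
}}

```text
t: 10.58
tool_pos: [545.9, 206.8, 170.6]
eef_rot: [0.608, 0.361, 0.608, -0.361]
wrist_force: [0.5, -0.4, -2.9]
finger_gap: 0.104
```

Run:
```python
from h import *
st()
im=ctrl.read_camera("side");crop(im,210,90,310,200,6,"pics/s10.png")
st()
im=ctrl.read_camera("top");crop(im,160,190,270,280,6,"pics/t10.png")
```

```text
10.57 pos [545.9 206.8 170.6] F [ 0.51 -0.43 -2.91] T [-0.044  0.006  0.011] gap 0.104 q [ 0.29  0.37  1.57  0.    1.2  -0.21]
10.62 pos [545.8 206.7 170.6] F [ 0.45  0.31 -3.67] T [ 0.012  0.009 -0.044] gap 0.104 q [ 0.29  0.37  1.57  0.    1.2  -0.21]
```

View pics/s10.png

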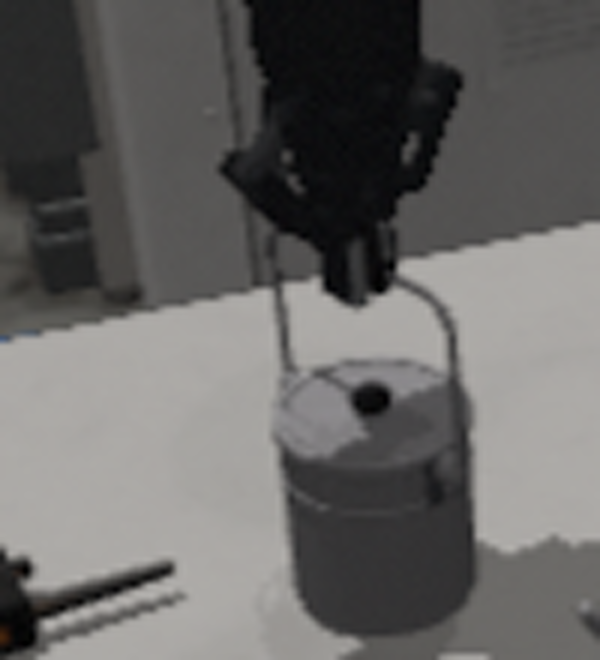

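View pics/t10.png

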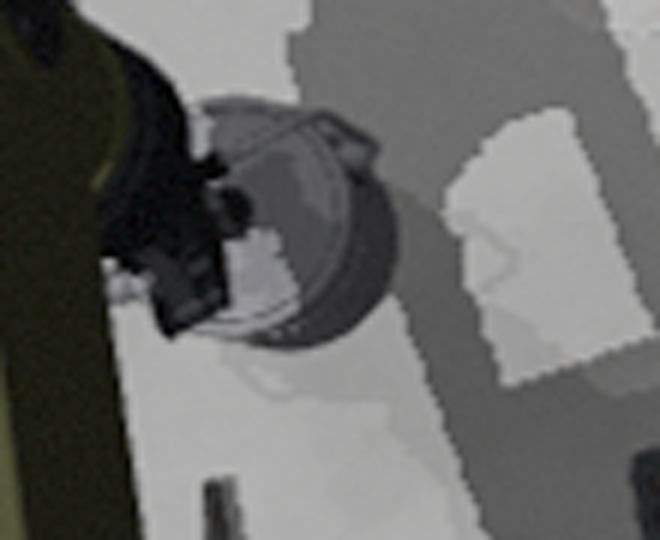

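The bail is upright over the knob and the can still stands at its spot, with a slight upward preload. Lifting slowly now.

Emit:
{"api": "carry_out", "payload": {
  "plan": [
    {"grip":0,"slide":[-0.001,0,0],"turn":0},
    {"grip":0,"slide":[-0.002,0,0],"turn":0},
    {"grip":0,"slide":[-0.004,0,0],"turn":0},
    {"grip":0,"slide":[-0.007,0,0],"turn":0},
    {"grip":0,"slide":[-0.011,0,0],"turn":0},
    {"grip":0,"slide":[-0.015,0,0],"turn":0},
    {"grip":0,"slide":[-0.018,0,0],"turn":0},
    {"grip":0,"slide":[-0.02,0,0],"turn":0},
    {"grip":0,"slide":[-0.02,0,0],"turn":0},
    {"grip":0,"slide":[-0.02,0,0],"turn":0}
  ]
}}

```text
t: 11.92
tool_pos: [546.1, 206.8, 190.8]
eef_rot: [0.608, 0.361, 0.608, -0.361]
wrist_force: [-0.9, -0.2, -3.0]
finger_gap: 0.107
```

Run:
```python
from h import *
st()
im=ctrl.read_camera("side");crop(im,210,80,310,200,6,"pics/s11.png")
st()
```

```text
11.93 pos [546.1 206.8 190.8] F [-0.87 -0.17 -2.96] T [ 0.002 -0.007 -0.011] gap 0.107 q [ 0.29  0.35  1.55  0.    1.24 -0.21]
11.97 pos [546.1 206.7 190.7] F [-0.03  0.2  -2.94] T [-0.011  0.017  0.   ] gap 0.104 q [ 0.29  0.35  1.55 -0.    1.24 -0.21]
```

View pics/s11.png

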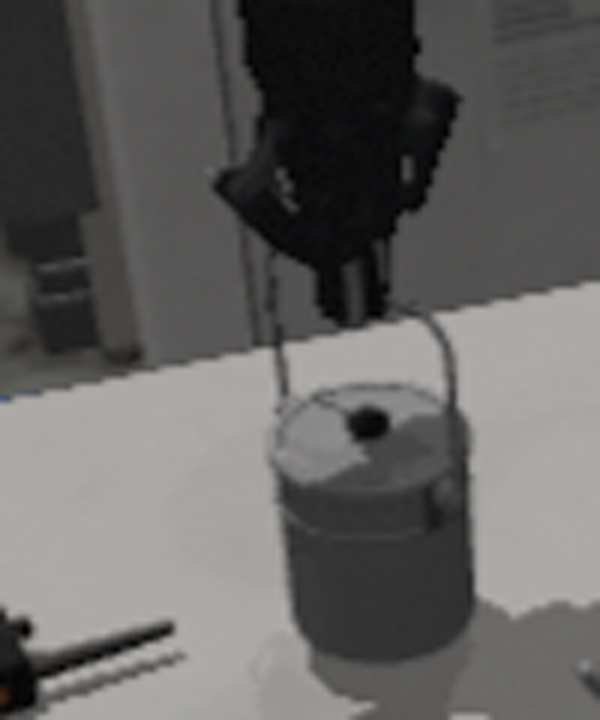

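The can hangs level off the bench and weighs about 3.0 N, so I expect the fork to sink about 12 mm. I'll raise it, then carry it.

Emit:
{"api": "carry_out", "payload": {
  "plan": [
    {"grip":0,"slide":[-0.004,0,0],"turn":0},
    {"grip":0,"slide":[-0.012,0,0],"turn":0},
    {"grip":0,"slide":[-0.025,0,0],"turn":0},
    {"grip":0,"slide":[-0.04,-0.001,0.001],"turn":0},
    {"grip":0,"slide":[-0.055,-0.004,0.004],"turn":0.01},
    {"grip":0,"slide":[-0.068,-0.009,0.009],"turn":0.02},
    {"grip":0,"slide":[-0.077,-0.017,0.018],"turn":0.04},
    {"grip":0,"slide":[-0.081,-0.027,0.028],"turn":0.06},
    {"grip":0,"slide":[-0.082,-0.039,0.04],"turn":0.08},
    {"grip":0,"slide":[-0.082,-0.053,0.055],"turn":0.11}
  ]
}}

```text
t: 13.22
tool_pos: [525.2, 131.8, 272.4]
eef_rot: [0.587, 0.394, 0.587, -0.394]
wrist_force: [-0.3, -0.5, -3.3]
finger_gap: 0.104
```

Run:
```python
from h import *
st()
to([435,-198,273],-3)
```

```text
13.22 pos [525.2 131.8 272.4] F [-0.34 -0.52 -3.3 ] T [-0.009 -0.039 -0.042] gap 0.104 q [ 0.17  0.23  1.51 -0.    1.4  -0.22]
tool x [-1.1e-03 -3.0e-04 -1.0e+00] tool y yaw 22.24 turn 0.4405 slide m [-0.0004 -0.2083  0.2711]
```

Emit:
{"api": "carry_out", "payload": {
  "plan": [
    {"grip":0,"slide":[0,-0.014,0.018],"turn":0.03},
    {"grip":0,"slide":[0,-0.028,0.036],"turn":0.06},
    {"grip":0,"slide":[0,-0.042,0.054],"turn":0.09},
    {"grip":0,"slide":[0,-0.056,0.072],"turn":0.12},
    {"grip":0,"slide":[0,-0.07,0.09],"turn":0.15},
    {"grip":0,"slide":[0,-0.084,0.108],"turn":0.18},
    {"grip":0,"slide":[0,-0.098,0.126],"turn":0.21},
    {"grip":0,"slide":[0,-0.112,0.145],"turn":0.24},
    {"grip":0,"slide":[0,-0.126,0.164],"turn":0.27},
    {"grip":0,"slide":[0,-0.14,0.182],"turn":0.3}
  ]
}}

```text
t: 14.48
tool_pos: [464.4, -89.9, 272.5]
eef_rot: [0.521, 0.477, 0.522, -0.478]
wrist_force: [0.4, 0.2, -3.4]
finger_gap: 0.104
```

Run:
```python
from h import *
st()
to([435,-198,273],-3)
```

```text
14.47 pos [464.4 -89.9 272.5] F [ 0.4   0.22 -3.41] T [-0.085  0.002  0.009] gap 0.104 q [-0.28  0.13  1.64 -0.    1.37 -0.37]
tool x [-1.e-03 -1.e-04 -1.e+00] tool y yaw 5.0 turn 0.1396 slide m [-0.0005 -0.0387  0.1051]
```

Emit:
{"api": "carry_out", "payload": {
  "plan": [
    {"grip":0,"slide":[0,-0.008,0.023],"turn":0.03},
    {"grip":0,"slide":[0,-0.015,0.044],"turn":0.06},
    {"grip":0,"slide":[0,-0.021,0.062],"turn":0.08},
    {"grip":0,"slide":[0,-0.027,0.077],"turn":0.1},
    {"grip":0,"slide":[0,-0.032,0.089],"turn":0.12},
    {"grip":0,"slide":[0,-0.036,0.098],"turn":0.13},
    {"grip":0,"slide":[0,-0.038,0.103],"turn":0.14},
    {"grip":0,"slide":[0,-0.0387,0.105],"turn":0.14},
    {"grip":0,"slide":[0,-0.0387,0.105],"turn":0.14},
    {"grip":0,"slide":[0,-0.0387,0.105],"turn":0.14}
  ]
}}

```text
t: 15.72
tool_pos: [436.8, -196.1, 272.9]
eef_rot: [0.487, 0.512, 0.488, -0.512]
wrist_force: [-0.2, -0.7, -3.0]
finger_gap: 0.108
```

Run:
```python
from h import *
st()
to([546,-204,273],-3)
im=ctrl.read_camera("side");crop(im,230,110,390,260,5,"pics/s12.png")
im=ctrl.read_camera("top");crop(im,320,140,430,280,5,"pics/t12.png");cv2.imwrite("pics/top12.png",im[:,:,::-1])
```

```text
15.72 pos [ 436.8 -196.1  272.9] F [-0.22 -0.7  -3.03] T [0.035 0.04  0.03 ] gap 0.108 q [-0.51  0.14  1.63  0.    1.37 -0.46]
tool x [ 1.e-04  2.e-04 -1.e+00] tool y yaw -2.83 turn 0.003 slide m [-1.000e-04  1.095e-01  2.500e-03]
```

View pics/s12.png

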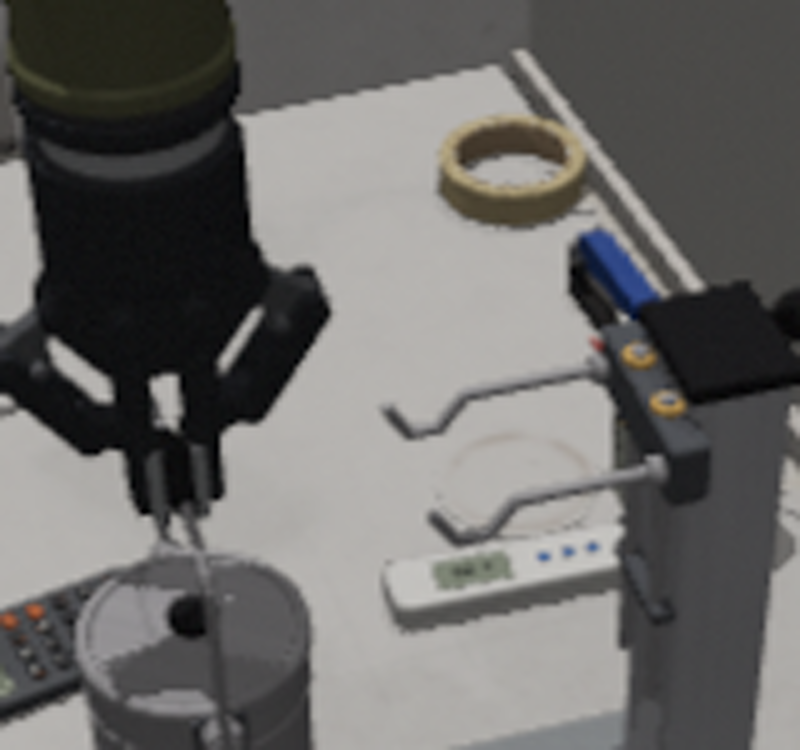

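View pics/t12.png

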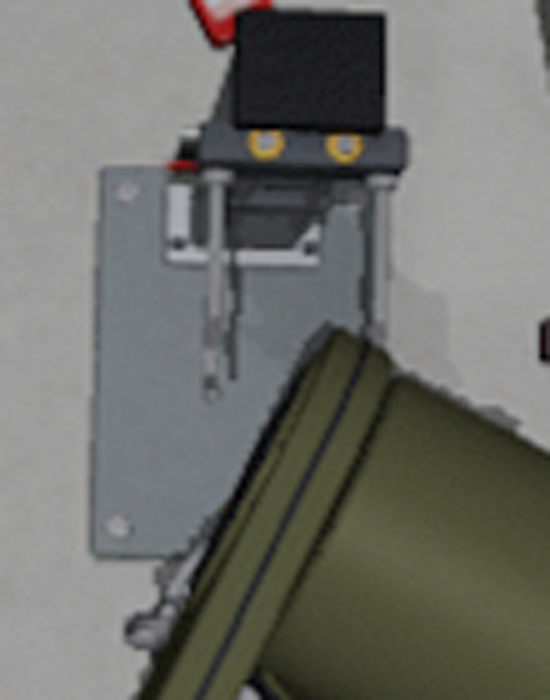

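Run:
```python
from h import *
for z in (288,292,296): print(z,proj("side",[436.8,-196.1,z]))
```

```text
288 [264.8 205.4]
292 [264.6 203.8]
296 [264.4 202.2]
```

Emit:
{"api": "carry_out", "payload": {
  "plan": [
    {"grip":0,"slide":[0,0.003,0],"turn":0.003},
    {"grip":0,"slide":[0,0.01,0.0005],"turn":0.003},
    {"grip":0,"slide":[0,0.02,0.001],"turn":0.003},
    {"grip":0,"slide":[0,0.033,0.0015],"turn":0.003},
    {"grip":0,"slide":[0,0.047,0.002],"turn":0.003},
    {"grip":0,"slide":[0,0.061,0.0025],"turn":0.003},
    {"grip":0,"slide":[0,0.075,0.0025],"turn":0.003},
    {"grip":0,"slide":[0,0.087,0.0025],"turn":0.003},
    {"grip":0,"slide":[0,0.097,0.0025],"turn":0.003},
    {"grip":0,"slide":[0,0.104,0.0025],"turn":0.003}
  ]
}}

```text
t: 17.08
tool_pos: [541.0, -204.2, 272.8]
eef_rot: [-0.487, -0.513, -0.487, 0.513]
wrist_force: [-0.4, -0.0, -3.4]
finger_gap: 0.106
```

Emit:
{"api": "carry_out", "payload": {
  "plan": [
    {"grip":0,"slide":[0,0.0035,0],"turn":0},
    {"grip":0,"slide":[0,0.005,0],"turn":0},
    {"grip":0,"slide":[0,0.005,0],"turn":0},
    {"grip":0,"slide":[0,0.005,0],"turn":0},
    {"grip":0,"slide":[0,0.005,0],"turn":0}
  ]
}}

```text
t: 17.7
tool_pos: [545.1, -204.4, 273.0]
eef_rot: [-0.487, -0.513, -0.487, 0.513]
wrist_force: [-1.0, 0.6, -3.0]
finger_gap: 0.106
```

Run:
```python
from h import *
st()
to([546,-204,260],-3)
im=ctrl.read_camera("side");crop(im,280,130,400,240,6,"pics/s13.png")
im=ctrl.read_camera("top");crop(im,330,140,430,240,6,"pics/t13.png")
```

```text
17.7 pos [ 545.1 -204.4  273. ] F [-0.97  0.59 -2.98] T [-0.026 -0.016 -0.037] gap 0.106 q [-0.43  0.29  1.43 -0.    1.43 -0.38]
tool x [-0. -0. -1.] tool y yaw -3.04 turn -0.0008 slide m [ 0.013   0.0008 -0.0005]
```

View pics/s13.png

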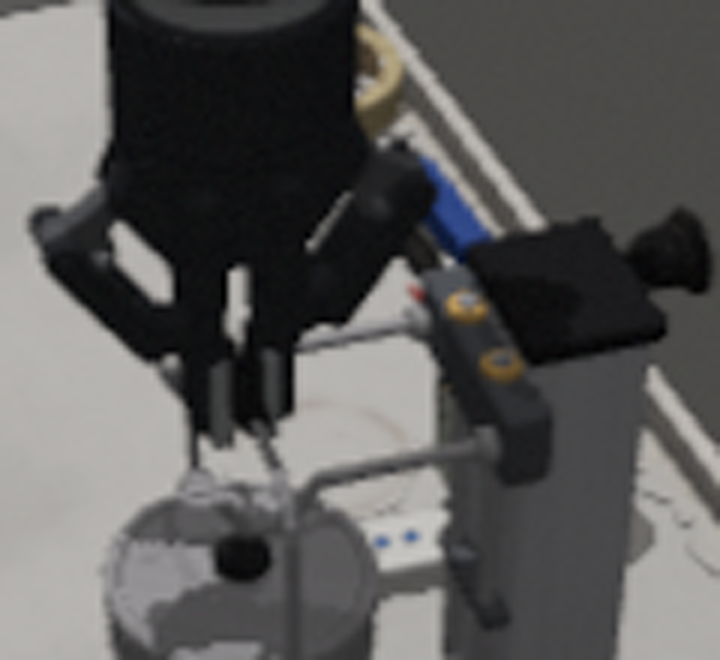

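View pics/t13.png

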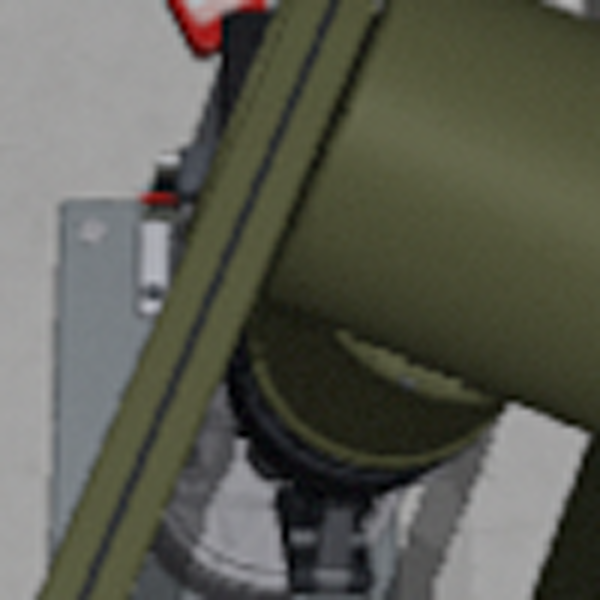

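Emit:
{"api": "carry_out", "payload": {
  "plan": [
    {"grip":0,"slide":[0.002,0.0008,-0.0005],"turn":0},
    {"grip":0,"slide":[0.005,0.0008,-0.0005],"turn":0},
    {"grip":0,"slide":[0.008,0.0008,-0.0005],"turn":0},
    {"grip":0,"slide":[0.011,0.0008,-0.0005],"turn":0},
    {"grip":0,"slide":[0.014,0.0008,-0.0005],"turn":0},
    {"grip":0,"slide":[0.016,0.0008,-0.0005],"turn":0},
    {"grip":0,"slide":[0.018,0.0008,-0.0005],"turn":0},
    {"grip":0,"slide":[0.018,0.0008,-0.0005],"turn":0},
    {"grip":0,"slide":[0.018,0.0008,-0.0005],"turn":0}
  ]
}}

```text
t: 18.92
tool_pos: [546.3, -204.0, 255.0]
eef_rot: [0.487, 0.513, 0.486, -0.513]
wrist_force: [0.2, -0.6, -4.0]
finger_gap: 0.102
```

Run:
```python
from h import *
st()
im=ctrl.read_camera("side");crop(im,280,130,400,240,6,"pics/s14.png")
print(proj("side",[544.2,-238,259.5]),proj("side",[546,-204,265]))
st()
```

```text
18.93 pos [ 546.3 -204.   255. ] F [ 0.23 -0.58 -4.  ] T [-0.021 -0.046  0.008] gap 0.102 q [-0.43  0.3   1.45  0.    1.39 -0.38]
[324.8 216.8] [319.7 203.7]
18.98 pos [ 546.3 -204.   255. ] F [-0.4  -0.27 -2.89] T [ 0.017  0.012 -0.004] gap 0.104 q [-0.43  0.3   1.45  0.    1.39 -0.38]
```

View pics/s14.png

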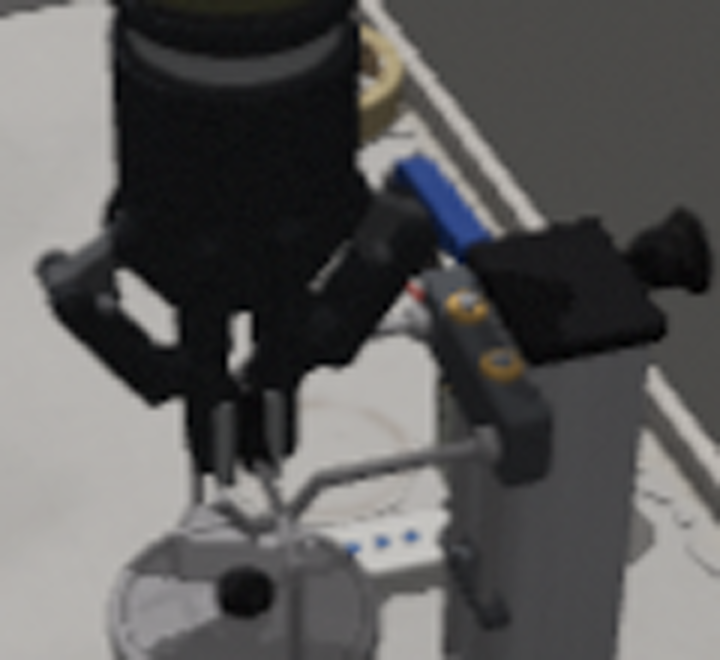

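Emit:
{"api": "carry_out", "payload": {
  "plan": [
    {"grip":0,"slide":[0.0015,0,0],"turn":0},
    {"grip":0,"slide":[0.003,0,0],"turn":0},
    {"grip":0,"slide":[0.0045,0,0],"turn":0},
    {"grip":0,"slide":[0.006,0,0],"turn":0},
    {"grip":0,"slide":[0.0075,0,0],"turn":0},
    {"grip":0,"slide":[0.009,0,0],"turn":0},
    {"grip":0,"slide":[0.0105,0,0],"turn":0},
    {"grip":0,"slide":[0.012,0,0],"turn":0},
    {"grip":0,"slide":[0.012,0,0],"turn":0},
    {"grip":0,"slide":[0.012,0,0],"turn":0}
  ]
}}

```text
t: 20.23
tool_pos: [546.2, -204.0, 243.0]
eef_rot: [0.487, 0.513, 0.487, -0.513]
wrist_force: [-0.8, 0.1, -2.8]
finger_gap: 0.103
```

Run:
```python
from h import *
st()
im=ctrl.read_camera("side");crop(im,280,130,400,240,6,"pics/s15.png")
st()
```

```text
20.23 pos [ 546.2 -204.   243. ] F [-0.78  0.14 -2.78] T [ 0.067 -0.004  0.007] gap 0.103 q [-0.43  0.31  1.47  0.    1.36 -0.38]
20.27 pos [ 546.2 -204.   243. ] F [ 0.22  0.25 -3.44] T [ 0.038  0.07  -0.02 ] gap 0.108 q [-0.43  0.31  1.47 -0.    1.36 -0.38]
```

View pics/s15.png

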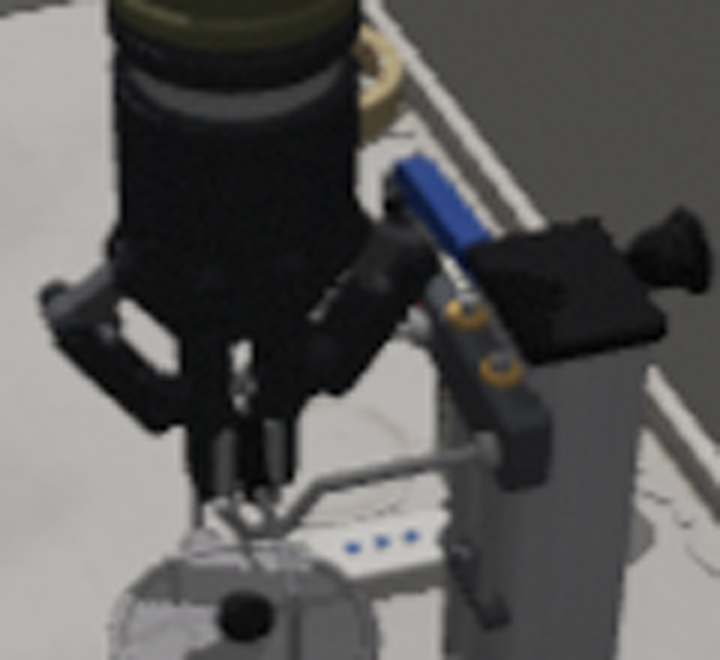

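Emit:
{"api": "carry_out", "payload": {
  "plan": [
    {"grip":0,"slide":[0.001,0,0],"turn":0},
    {"grip":0,"slide":[0.002,0,0],"turn":0},
    {"grip":0,"slide":[0.003,0,0],"turn":0},
    {"grip":0,"slide":[0.004,0,0],"turn":0},
    {"grip":0,"slide":[0.004,0,0],"turn":0},
    {"grip":0,"slide":[0.004,0,0],"turn":0}
  ]
}}

```text
t: 21.02
tool_pos: [546.2, -204.0, 239.0]
eef_rot: [0.487, 0.513, 0.487, -0.513]
wrist_force: [0.7, 0.1, -2.0]
finger_gap: 0.106
```

Run:
```python
from h import *
st()
im=ctrl.read_camera("side");crop(im,300,170,400,240,8,"pics/s16.png")
st()
```

```text
21.02 pos [ 546.2 -204.   239. ] F [ 0.67  0.08 -1.97] T [0.028 0.051 0.045] gap 0.106 q [-0.43  0.31  1.48  0.    1.35 -0.38]
21.07 pos [ 546.2 -204.   239. ] F [-0.72 -0.43 -1.31] T [0.032 0.026 0.005] gap 0.104 q [-0.43  0.31  1.48 -0.    1.35 -0.38]
```

View pics/s16.png

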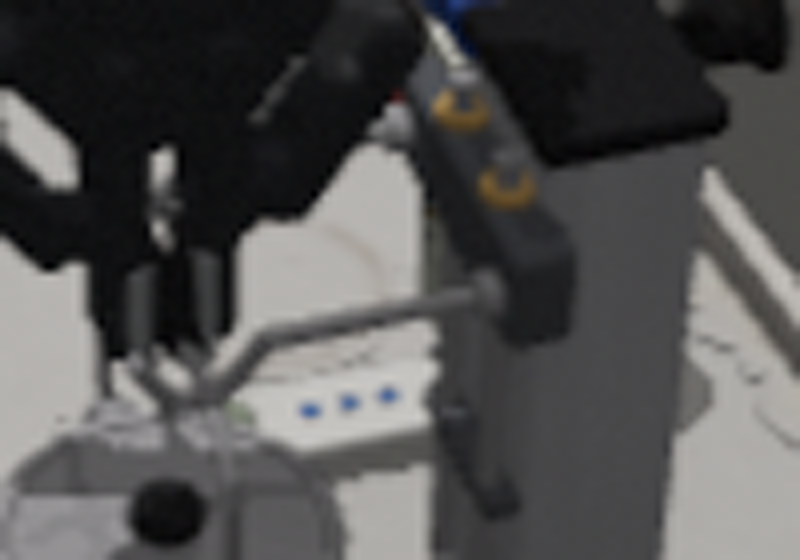

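Emit:
{"api": "carry_out", "payload": {
  "plan": [
    {"grip":0,"slide":[0.001,0,0],"turn":0},
    {"grip":0,"slide":[0.002,0,0],"turn":0},
    {"grip":0,"slide":[0.003,0,0],"turn":0},
    {"grip":0,"slide":[0.004,0,0],"turn":0},
    {"grip":0,"slide":[0.004,0,0],"turn":0},
    {"grip":0,"slide":[0.004,0,0],"turn":0}
  ]
}}

```text
t: 21.82
tool_pos: [546.3, -204.0, 235.0]
eef_rot: [0.487, 0.513, 0.487, -0.513]
wrist_force: [-0.1, -0.1, -0.8]
finger_gap: 0.104
```

```bash
cat >> h.py <<'E'
def favg(n=6):
    F=[ctrl.observe()['wrist_force']]
    for i in range(n): im=ctrl.read_camera("side");F.append(ctrl.observe()['wrist_force'])
    F=np.array(F);print("Fmean",F.mean(0).round(2),"sem",(F.std(0)/np.sqrt(len(F))).round(2),"z",np.round(ctrl.observe()['tool_pos'],1));return im
E
python3 - <<'E'
from h import *
im=favg();crop(im,300,170,400,240,8,"pics/s17.png")
E
```

```text
Fmean [-0.1   0.11 -0.66] sem [0.14 0.11 0.19] z [ 546.2 -204.   234.9]
```

View pics/s17.png

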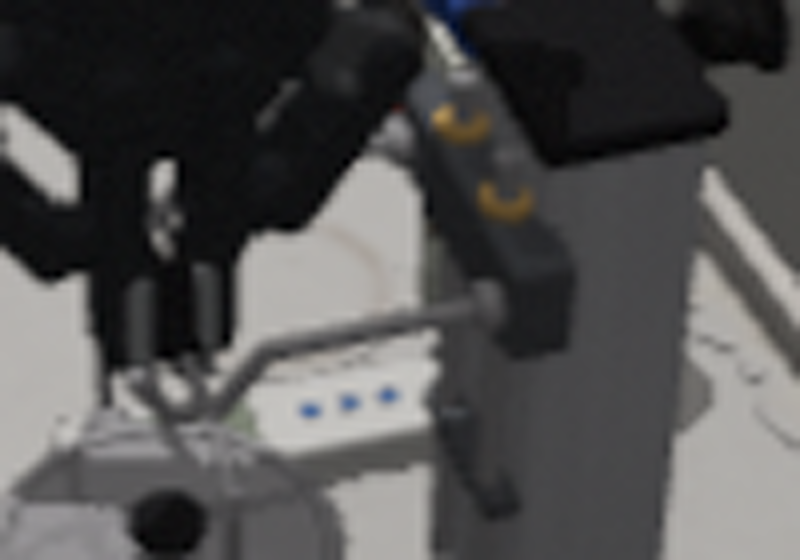

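Emit:
{"api": "carry_out", "payload": {
  "plan": [
    {"grip":0,"slide":[0.001,0,0],"turn":0},
    {"grip":0,"slide":[0.002,0,0],"turn":0},
    {"grip":0,"slide":[0.0025,0,0],"turn":0},
    {"grip":0,"slide":[0.0025,0,0],"turn":0},
    {"grip":0,"slide":[0.0025,0,0],"turn":0}
  ]
}}

```text
t: 22.75
tool_pos: [546.2, -204.0, 232.5]
eef_rot: [0.487, 0.513, 0.487, -0.513]
wrist_force: [0.1, 0.6, 0.6]
finger_gap: 0.107
```

Run:
```python
from h import *
im=favg(20);crop(im,300,170,400,240,8,"pics/s18.png")
```

```text
Fmean [-0.1   0.27  0.06] sem [0.09 0.1  0.11] z [ 546.2 -204.   232.4]
```

View pics/s18.png

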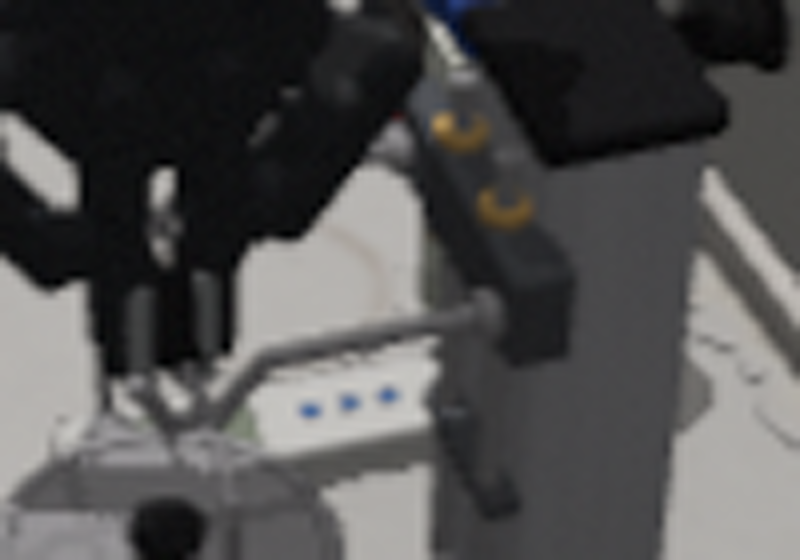

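Wrist Fz is 0.06 ± 0.11 N, so the scale carries the whole load. First contact came with the bar at about 265 mm, which matches the seat. Opening gradually.

Emit:
{"api": "carry_out", "payload": {
  "plan": [
    {"grip":11,"slide":[0,0,0],"turn":0},
    {"grip":12,"slide":[0,0,0],"turn":0},
    {"grip":14,"slide":[0,0,0],"turn":0},
    {"grip":16,"slide":[0,0,0],"turn":0},
    {"grip":20,"slide":[0,0,0],"turn":0},
    {"grip":25,"slide":[0,0,0],"turn":0},
    {"grip":30,"slide":[0,0,0],"turn":0},
    {"grip":35,"slide":[0,0,0],"turn":0},
    {"grip":35,"slide":[0,0,0],"turn":0}
  ]
}}

```text
t: 24.88
tool_pos: [546.2, -204.0, 232.4]
eef_rot: [-0.487, -0.513, -0.487, 0.513]
wrist_force: [-0.3, 0.7, 0.1]
finger_gap: 0.354
```

Run:
```python
from h import *
st();im=favg(2);crop(im,290,160,400,240,7,"pics/s19.png");st()
```

```text
24.88 pos [ 546.2 -204.   232.4] F [-0.29  0.74  0.08] T [-0.025  0.002 -0.016] gap 0.354 q [-0.43  0.32  1.49 -0.    1.34 -0.38]
Fmean [-0.25 -0.6  -0.04] sem [0.03 0.55 0.08] z [ 546.2 -204.   232.4]
24.98 pos [ 546.2 -204.   232.4] F [-0.18 -1.27  0.03] T [-0.048 -0.018 -0.032] gap 0.347 q [-0.43  0.32  1.49 -0.    1.34 -0.38]
```

View pics/s19.png

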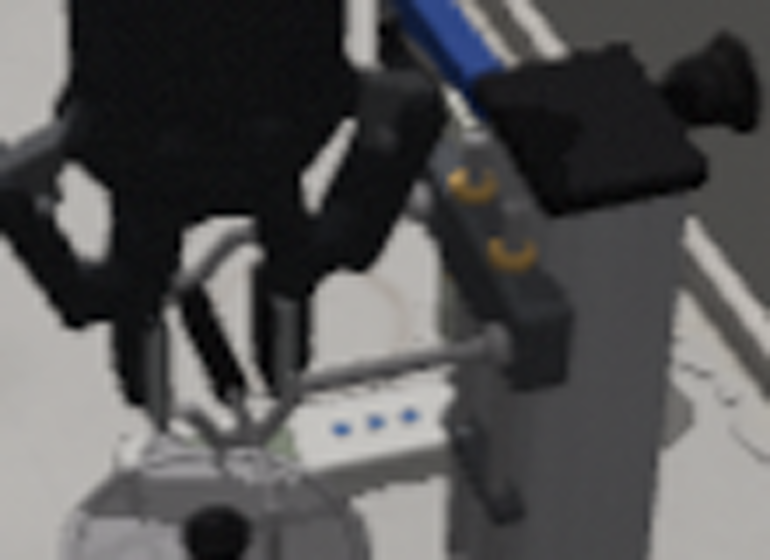

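The bar lies between the open pads, and its near end is in the near trough at crop (237,425). Withdrawing straight up.

Emit:
{"api": "carry_out", "payload": {
  "plan": [
    {"grip":38,"slide":[-0.003,0,0],"turn":0},
    {"grip":38,"slide":[-0.008,0,0],"turn":0},
    {"grip":38,"slide":[-0.015,0,0],"turn":0},
    {"grip":38,"slide":[-0.025,0,0],"turn":0},
    {"grip":38,"slide":[-0.04,0,0],"turn":0},
    {"grip":38,"slide":[-0.06,0,0],"turn":0},
    {"grip":38,"slide":[-0.08,0,0],"turn":0},
    {"grip":38,"slide":[-0.1,0,0],"turn":0},
    {"grip":38,"slide":[-0.11,0,0],"turn":0}
  ]
}}

```text
t: 26.1
tool_pos: [546.8, -204.3, 344.7]
eef_rot: [0.488, 0.513, 0.486, -0.513]
wrist_force: [-0.4, 0.6, -0.6]
finger_gap: 0.381
```

Emit:
{"api": "carry_out", "payload": {
  "plan": [
    {"grip":38,"slide":[-0.01,-0.03,0],"turn":0},
    {"grip":38,"slide":[-0.01,-0.07,0],"turn":0},
    {"grip":38,"slide":[-0.01,-0.11,0],"turn":0},
    {"grip":38,"slide":[-0.01,-0.13,-0.04],"turn":0},
    {"grip":38,"slide":[-0.01,-0.13,-0.09],"turn":0},
    {"grip":38,"slide":[-0.01,-0.13,-0.14],"turn":0},
    {"grip":38,"slide":[-0.01,-0.13,-0.19],"turn":0},
    {"grip":38,"slide":[-0.01,-0.13,-0.22],"turn":0},
    {"grip":38,"slide":[-0.01,-0.13,-0.22],"turn":0}
  ]
}}

```text
t: 27.22
tool_pos: [427.8, 24.3, 352.6]
eef_rot: [0.488, 0.512, 0.488, -0.512]
wrist_force: [0.4, -0.5, 0.1]
finger_gap: 0.384
```

Run:
```python
from h import *
st()
im=ctrl.read_camera("side");crop(im,290,150,400,260,7,"pics/s20.png");cv2.imwrite("pics/side20.png",im[:,:,::-1])
im2=ctrl.read_camera("top");crop(im2,330,130,430,260,5,"pics/t20.png");cv2.imwrite("pics/top20.png",im2[:,:,::-1])
im3=ctrl.read_camera("side")
print(cv2.absdiff(im[150:260,290:400],im3[150:260,290:400]).max())
```

```text
27.23 pos [427.8  24.3 352.6] F [ 0.41 -0.52  0.07] T [ 0.024 -0.037  0.005] gap 0.384 q [-0.04  0.02  1.57  0.    1.56  0.01]
44
```

View pics/s20.png

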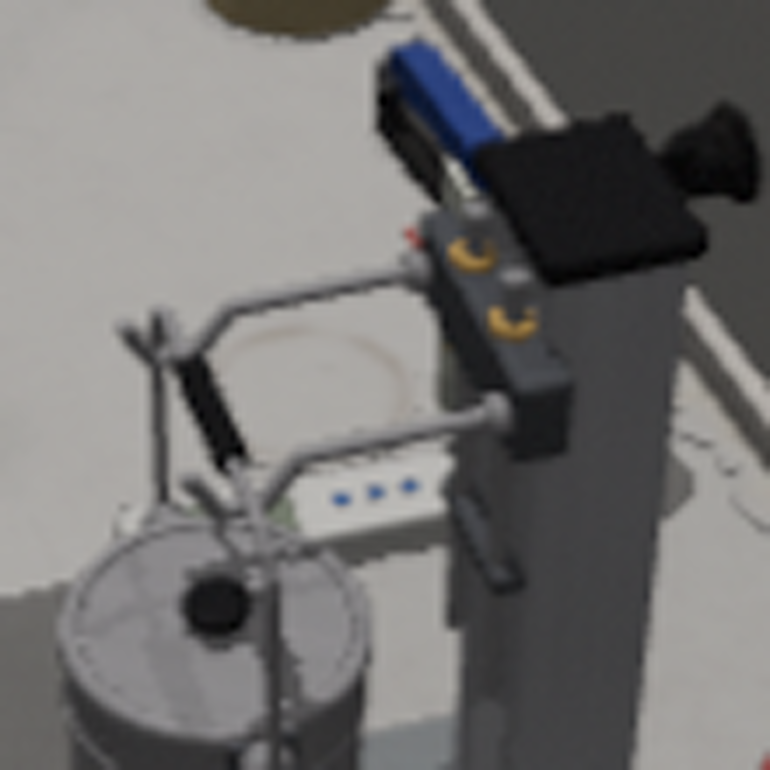

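View pics/t20.png

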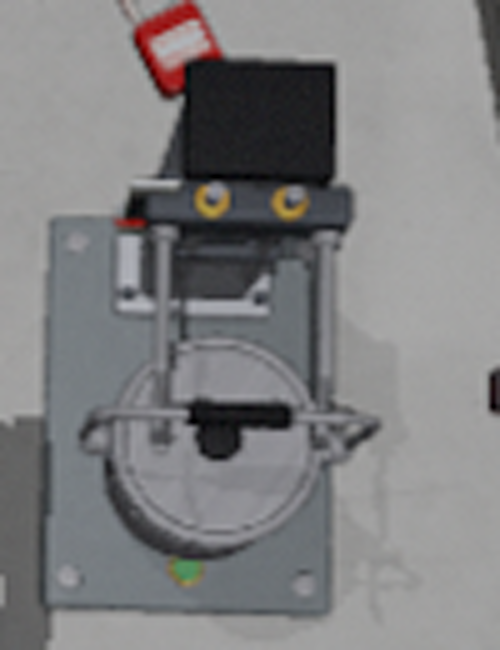

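View pics/top20.png

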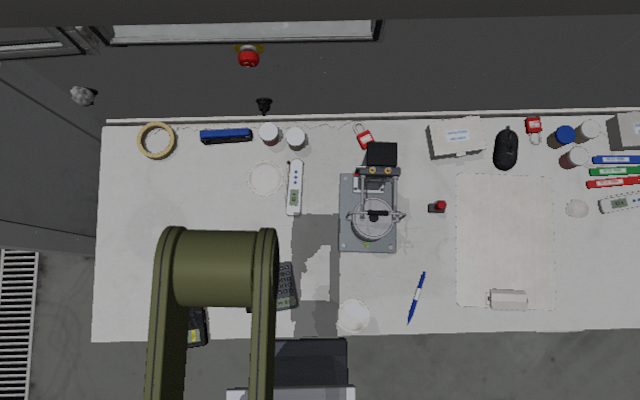

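Both views show the wire in both prong troughs, at side crop (180,350) and (250,510), and the can hanging clear of the base. I'll check that it's still.

Emit:
{"api": "carry_out", "payload": {
  "plan": [
    {"grip":38,"slide":[0,0,0],"turn":0},
    {"grip":38,"slide":[0,0,0],"turn":0},
    {"grip":38,"slide":[0,0,0],"turn":0},
    {"grip":38,"slide":[0,0,0],"turn":0},
    {"grip":38,"slide":[0,0,0],"turn":0},
    {"grip":38,"slide":[0,0,0],"turn":0},
    {"grip":38,"slide":[0,0,0],"turn":0},
    {"grip":38,"slide":[0,0,0],"turn":0},
    {"grip":38,"slide":[0,0,0],"turn":0},
    {"grip":38,"slide":[0,0,0],"turn":0}
  ]
}}

```text
t: 28.62
tool_pos: [428.1, 22.6, 352.4]
eef_rot: [-0.487, -0.513, -0.487, 0.513]
wrist_force: [0.3, -0.0, 0.3]
finger_gap: 0.381
```

Run:
```python
from h import *
ims=[ctrl.read_camera("side") for _ in range(8)]
a=cv2.imread("pics/side20.png")[:,:,::-1]
g=lambda i: cv2.GaussianBlur(cv2.cvtColor(np.ascontiguousarray(i[215:300,290:350]),cv2.COLOR_RGB2GRAY),(3,3),0).astype(np.float32)
for i in ims[1:]: print(cv2.phaseCorrelate(g(ims[0]),g(i))[0], cv2.absdiff(g(i),g(ims[0])).max())
print("vs earlier",cv2.phaseCorrelate(g(a),g(ims[0]))[0])
crop(ims[-1],280,150,400,290,5,"pics/s21.png");cv2.imwrite("pics/side21.png",ims[-1][:,:,::-1])
```

```text
(-0.008165721005870097, -0.0033828656161958293) 2.0
(-0.014940257955728953, 0.004700784379394918) 2.0
(-0.003335767695013203, 0.020585719002923497) 10.0
(-0.006285114184429119, 0.020147037627737063) 10.0
(-0.0072651304669761885, 0.006653154472772371) 10.0
(-0.015881944084629396, 0.017221879700748843) 10.0
(-0.015800381686194243, -0.0009903504263633067) 10.0
vs earlier (0.004576109493743985, 0.026565111231192873)
```

View pics/s21.png

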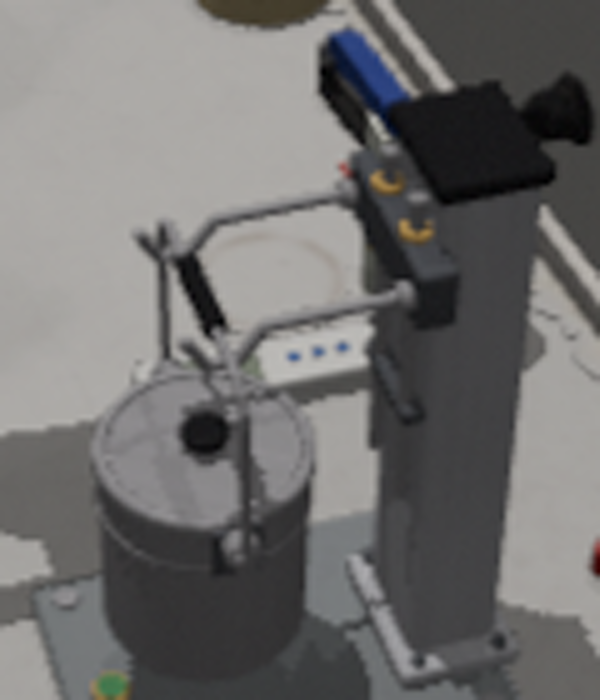

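View pics/side21.png

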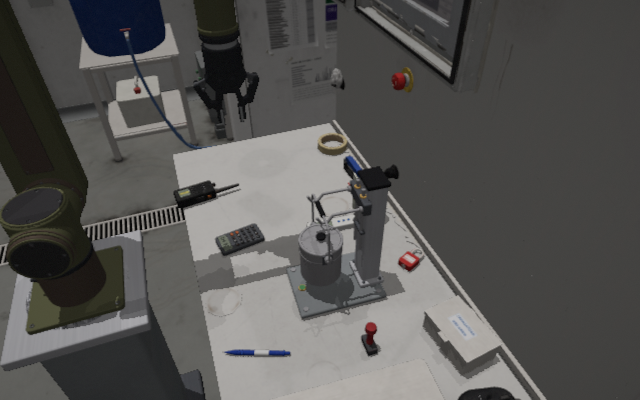

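The can hangs still (image shift under 0.03 px between frames), both prongs hold the wire, and the bystanders haven't moved. Handing in.

Run:
```python
from h import *
print(ctrl.sign_off());st()
```

```text
the job is handed in; nothing more can be done
None
the job is handed in; nothing more can be done
```

I weighed the can and handed the job in at about 29 s, well inside the 72 s limit.

**What I did:** I gripped the tube with partly opened jaws and swung the bail upright along its arc. I then lifted the can level, carried it round to the open front of the scale and lowered it into the fork in small steps. I let go only when the wrist force was about zero (0.06 ± 0.11 N).

**Last checks:**
- **Hang:** the side and top views show the wire in both prong troughs and the can hanging clear of the base plate. The robot is well away from it.
- **Stillness:** between frames over 1.5 s the can shifted less than 0.03 px.
- **Weight:** it read about 3.1 N at the wrist. The fork sank about 12 mm judging by the arm's descent after contact, well inside its 50 mm range.
- **Bystanders:** all that are visible are where they started. The arm hid part of the calculator in the last top view, but the side view shows it unmoved.

**What was not perfect:** while the bail swung up, the can slid about 2 mm on the bench, and the push or pull on it briefly reached 2 to 5 N. It stayed standing. I took no separate measurement of fork bounce at release; the frames around it showed none.

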